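# Cage a ripe queen cell

## Robot

A 6-joint arm with a two-finger parallel gripper is mounted at the origin on the work surface. World frame = base frame: x ahead of the robot, y to its left, z up, the work surface at z = 0. Lengths are in m, angles in degrees, forces in N, time in s.
With the tool pointing down it reaches from about 0.3 to 0.75 m from the base axis. Payload 8.5 kg.
Tool frame: the origin (TCP) lies midway between the tips of the shut fingers; the grasp point (between the pads) lies 19 mm behind it (env.pinch_z is the z of the grasp point in the tool frame, in m); z points along the fingers, y is the line along which they close (so a half turn about z gives the same grasp; the last joint's range is limited). The gripper opens to 85 mm and grips with 20 to 120 N. Pads are 22 mm wide; open, the fingers measure 114 mm over their backs; the gripper's body (76 mm by 85 mm) begins 54 mm behind the grasp point. The pads swing forward as they close: fully open they stand 13 mm farther back than shut.
Start: joints at [62.836, 21.807, 74.336, -0, 83.858, -12.336], TCP at [0.141, 0.532, 0.231] pointing down, gripper open.
Joint ranges: [-178.18, 178.18], [-50.72, 133.34], [12.68, 142.11], [-81.47, 261.47], [9.98, 163.14], [-165.26, 165.26]. Speed limits (degrees/s): [136.94, 136.94, 180, 180, 180, 180].

## Interface

Orientations are given as a 3x3 rotation matrix whose columns are the frame's x, y, z axes.
In Python, from rig import env gives the robot as it stands.
- The arm moves only by the tool arm_command, never from a script. Its argument "deltas" is a list of rows, each an object of numbers: "rx", "ry", "rz": the turn, a rotation vector about the tool's x, y, z in rad; "dx", "dy", "dz": the shift along the tool's x, y, z in m; "fingers": the finger opening in m, from 0 to 0.0854. In form: [{"rx": .., "ry": .., "rz": .., "dx": .., "dy": .., "dz": .., "fingers": ..}, ...]. A call has 1 to 12 rows; each row shifts and turns the commanded pose from where the row before left it, along the tool's axes as they then stand; what a row does not reach is not made up. A row lasts 1/10 s, in which the tool goes at most 50 mm and 8.59 degrees, less where a joint would pass 70% of its speed; a pose out of reach is approached as far as the arm can. A call is refused whole if a number of a shift passes 0.05 or a number of a turn 0.15, either way. A call with a gripper value outside its range is refused whole. The fingers move at their own pace and stop on an object; "squeeze" is the grip in N (left out, the last holds). Time passes only in rows, so rows that do not move let the fingers close. It gives the time, the measured TCP pose, the force, the opening and the grip force at its end, in the units of the state.
- env.observe(): the state, without advancing time (a new reading comes with each control period).
- env.get_image(name): name is "side" or "top"; returns a dict with "color" (400x640x3 uint8, blue, green, red), "camera_matrix" (3x3 intrinsics, pixels), "k1" (the pictures are not rectified: a ray, as slopes to the right and down, at radius r is drawn at 1 + k1 r^2 times it, then the intrinsics apply), "eye" and "orientation" of the camera in the world. Camera axes: x right, y up, looking along -z (the intrinsics and any distortion apply to the point x, -y, -z); pixel columns grow to the right and rows downward; lengths in m; the calibration is good to about 2 mm. A picture is of the moment at which its call begins. There is no depth.
- env.close_job(): hands the job in; it is judged then, once.
Trained networks look in a picture, given as the dict that the camera call returned (one of the last four; its "shot" number tells which), for a name from the list of things; names that differ only in an ending like _2 or _b are one class to them, and where a whole thing is asked for, a point or a joint stands for the part that bears it (a point fixed in the world has none). Each returns a list of dicts, best first, with "p" (0 to 1); they miss things now and then, are a little off and sometimes report something else, mostly with a low value. They report only what shows in the picture. A call takes as long as a camera call. They do not tell look-alikes from the thing itself.
- env.look_for(query, picture): "box" ([left, top, right, bottom] in pixels, round what is visible of it).
- env.tip_of(query, picture): "location" ([column, row] in pixels: a listed point, or the origin of a listed thing).
The state is a dict: "time_s": time; "q": joint angles; "qvel": joint speeds; "joint_efforts": joint torques, N m; "position": TCP position; "tool_rot": TCP orientation; "ft_force": force on the tool from outside, world axes, zero at the start; "wrist_torque": the same for the moment, N m; "grip_width": finger opening in m; "gripper_force": force on a finger pad.
Only numpy, scipy, OpenCV 4.12 (cv2) and the standard library are available. Lean on these libraries where they do the work, as an engineer would, in place of code of your own. Each camera call takes 0.05 s, during which the arm holds its last target. There are 200 camera calls.

## Task

Take the tongs from their stand, squeeze them shut on the tab of the queen-cell carrier and lift it out of the rack, then set it in the open nursery cage, press it past the spring wires until its flange is flush on the top, and bed it there with a firm push of about 15 N, never over 28 N. Keep the cell upright, do not press the cell against anything and touch the carrier with the tongs only. Let go of it, stand the tongs back in their stand tips down, and leave everything else where it is.

Things in the scene. Friction and masses are not known exactly. Their poses are not given: they have to be found in the camera images.
- tongs: Stainless sprung tongs standing tips down in their stand, 80 g, 125 mm high, pivot 120 mm up. Origin: midway between the jaw tips' lower edges; z up towards the pivot. Two legs at +y and -y are squeezed together along y; the spring opens them again. Jaws: flat, 16 mm wide (x), 4 mm thick, 24 mm high, open about 31 mm at rest; shut upright and parallel on a 9 mm tab.
- tongs_grip (a point): Where to squeeze the tongs, 80 mm above the jaw tips, midway between the legs (straight strips 16 mm wide from 54 to 106 mm above the tips). Width over the legs here, along y: 44 mm at rest; 40 mm: held by the spring (some 5 N), jaws 20 mm open; 36 mm: shut on a 9 mm tab. A third of the squeeze reaches the jaws, so grip the tab with 40 to 60 N.
- stand_well (a point): Centre of the floor of the well in the tongs' stand, 8 mm above the table; axes as the stand's. The well is 24 mm (x) by 48 mm (y) and 42 mm deep; the tongs stand in it with their y along the stand's y, either way round.
- stand: Fixed dark wooden stand for the tongs, a block 50 (x) x 76 (y) x 50 mm high with one rectangular well. Origin under its centre at table height.
- carrier: Wooden carrier of the queen cell, 20 g: the only piece in the rack with an upright tab. Origin: centre of its flange's underside (rests on the rack, later on the cage); z up. Flange 30 mm across, 5 mm thick; flat tab 14 (x) x 9 (y) mm, top at z = 20 mm; shank below 20 mm across, 14 mm long, the last 5 mm tapering to 16 mm. Stands loosely in a 24 mm bore.
- cell: Fragile wax queen cell fixed under the carrier (the carrier's origin and axes): an acorn 13 mm across that hangs from z = -14 to -38 mm.
- flange: The carrier's flange and tab (the carrier's origin and axes), fixed to it: the face at z = 0 beds on the cage.
- rack: Fixed wooden rack: a board 52 mm (x) by 160 mm (y), top 60 mm above the table, on two end feet, with three 24 mm bores at y = -45, 0 and +45 mm. Origin under its centre at table height. It holds the carrier and two flat cork bungs in any order.
- cage_mouth (a point): Centre of the open cage's mouth, at its top face 62 mm above the table, z up. Bore 21 mm, 45 mm deep. 7 mm down, a spring wire at each side stands 1.2 mm in the shank's way: it must be pushed past them (some 4 to 9 N while it moves) and they hold it, so it never drops home by itself. Home, flange on the top face, is felt as a hard stop where the push rises steeply (some 20 N per mm).
- cage: The open nursery cage: a fixed wooden block 52 x 52 x 62 mm high with gauze windows front and back and an empty bore in its top. Origin under its centre at table height.
- cage_full: The other nursery cage: the same fixed block, already closed by a carrier whose tab stands up. Origin under its centre at table height. Leave it.
- bung_a: Bystander: cork bung in the rack, 28 mm across, flat top 8 mm above the rack board, no tab. Origin: centre of the shoulder that rests on the rack.
- bung_b: Bystander: second cork bung, the same as bung_a. Origin: centre of the shoulder that rests on the rack.
- block_a: Bystander: loose bored wooden block, 56 x 56 x 27 mm. Origin: centre of its underside.
- hive_tool: Bystander: flat steel hive tool lying down, 226 mm long (along its x), 45 mm wide, up to 18 mm high at its bent end. Origin: centre of its underside.
- glue: Bystander: white glue bottle with red cap, 52 mm across, 170 mm high. Origin: centre of its underside.
- jug: Bystander: white plastic bottle with red cap, 76 mm across, 150 mm high. Origin: centre of its underside.
- bowl: Bystander: shallow steel bowl, 130 mm across, 40 mm high. Origin: centre of its underside.
Mind the look-alikes: they are no part of the job. Several things have the shape of the tongs; the one meant has the colours described above.

How it is judged (in metres and radians):
On the way, in this order (a step that is already met when the one before it is completed fails the run):
1. the tongs are lifted out of their stand (z of tongs in the frame of stand_well above 0.045 m), for 0.1 s.
2. the carrier is lifted clear of the rack, gripped in the tongs (z of carrier in the frame of rack above 0.09 m and contact force between tongs and carrier above 1 N), for 0.1 s.
3. the carrier is pressed home in the open cage, its flange bedded with more than 8 N (z of carrier in the frame of cage_mouth between -0.003 and 0.0015 m and horizontal distance between carrier and cage_mouth below 0.003 m and angle between carrier's own z axis and vertical below 0.08 rad and contact force between flange and cage above 8 N), for 0.2 s.
At the end, for the whole second after the job is handed in: The carrier sits upright in the open cage, its flange within 1.5 mm of the top face and its axis within 3 mm of the bore's; the tongs stand at rest in the well of their stand, tips down on its floor (within 6 mm), leaning less than 0.25 rad; all is let go (z of carrier in the frame of cage_mouth between -0.003 and 0.0015 m and horizontal distance between carrier and cage_mouth below 0.003 m and angle between carrier's own z axis and vertical below 0.08 rad and horizontal distance between tongs and stand_well below 0.016 m and z of tongs in the frame of stand_well below 0.006 m and angle between tongs's own z axis and vertical below 0.25 rad and linear speed of each of tongs, carrier below 0.02 m/s and contact force between tongs and carrier below 0.1 N); the robot touches nothing.
It fails at once if the robot itself touches the carrier or the cell (contact force between any of the fingers, the arm and carrier above 0.3 N).
It fails at once if the carrier leans more than 0.4 rad, or the wax cell is pressed against something with more than 3 N (angle between carrier's own z axis and vertical above 0.4 rad or contact force between cell and anything else above 3 N).
It fails at once if the flange is pressed on the cage with more than 28 N (contact force between flange and cage above 28 N).
It fails at once if the carrier is jammed in the cage: the forces of flange, bore and wires on it add up to more than 55 N (contact force between carrier and cage above 55 N).
It fails at once if a bystander is shifted more than 15 mm (distance of any of bung_a, bung_b, block_a, hive_tool, glue, jug, bowl from where it was at the start of the episode above 0.015 m).
It also fails if it takes over 67 s, if anything falls off the work surface, if the arm or the gripper's body presses on something with over 40 N, if the wrist force passes 120 N, or if a joint passes its speed limit or range.

## Working session

There is one attempt and no reset: what is moved stays moved. The work goes in short steps, Python scripts to look and compute and a tool call to move; the robot and the scene stay as the last step left them, time stands still between calls to the robot, and variables do not carry over. Pictures are saved under pics/ and viewed, at most 10 in all, crops included, and the job is handed in when it is done.

Besides the shell and the picture viewer there is one more tool, called after ">>>" as name(argument=value, ...) on one line, values as JSON. arm_command: Moves the arm, as the interface text tells. Its arguments: {"type":"object","properties":{"deltas":{"type":"array"},"squeeze":{"type":"number"}},"required":["deltas"]}

```bash
ls; mkdir -p pics
cat > h.py <<'E'
import numpy as np, cv2
from rig import env
def ray(P,uv):
    K=np.array(P["camera_matrix"]);k=P["k1"]
    d=np.array([(uv[0]-K[0,2])/K[0,0],(uv[1]-K[1,2])/K[1,1]]);s=d.copy()
    for _ in range(30): s=d/(1+k*(s@s))
    v=np.array(P["orientation"])@np.array([s[0],-s[1],-1]);return np.array(P["eye"]),v/np.linalg.norm(v)
def atz(P,uv,z):
    e,v=ray(P,uv);return e+v*(z-e[2])/v[2]
def tri(obs):
    A=np.zeros((3,3));b=np.zeros(3);R=[ray(*o) for o in obs]
    for e,v in R:
        M=np.eye(3)-np.outer(v,v);A+=M;b+=M@e
    p=np.linalg.solve(A,b);return p,[float(np.linalg.norm((np.eye(3)-np.outer(v,v))@(p-e))) for e,v in R]
def proj(P,X):
    c=np.array(P["orientation"]).T@(np.array(X)-P["eye"]);s=np.array([c[0],-c[1]])/-c[2]
    s=s*(1+P["k1"]*(s@s));K=np.array(P["camera_matrix"]);return K[:2,:2]@s+K[:2,2]
E
python3 - <<'E'
from h import *
np.set_printoptions(precision=4,suppress=True)
for n in("side","top"):
    P=env.get_image(n);cv2.imwrite(f"pics/{n}0.png",P["color"]);print(n,np.array(P["eye"]),np.array(P["orientation"]).ravel(),P["camera_matrix"][0][0],P["k1"])
    for q in["tongs","tongs_grip","stand_well","stand","carrier","rack","cage_mouth","cage","cage_full","bung_a"]:
        print(q,[(np.round(d["location"],1).tolist(),round(d["p"],2)) for d in env.tip_of(q,P)[:4]],[(np.round(d["box"]).astype(int).tolist(),round(d["p"],2)) for d in env.look_for(q,P)[:4]])
print(env.observe(),env.pinch_z)
E
```

```text
pics
side [ 0.0405 -0.8611  1.005 ] [ 0.8561  0.3513 -0.379  -0.5167  0.5771 -0.6324 -0.0035  0.7372  0.6756] 514.1998025771619 -0.02378562222902819
tongs [([248.5, 161.0], 0.8), ([268.3, 173.4], 0.7), ([237.5, 189.6], 0.67), ([261.7, 201.4], 0.6)] [([252, 168, 270, 200], 0.79), ([300, 145, 317, 178], 0.74), ([242, 125, 256, 159], 0.71), ([265, 138, 276, 165], 0.6)]
tongs_grip [([262.9, 179.7], 0.85), ([237.8, 166.1], 0.79), ([308.9, 159.0], 0.75), ([271.9, 149.8], 0.68)] [([244, 124, 255, 163], 0.85), ([266, 138, 278, 167], 0.84), ([231, 154, 243, 190], 0.65), ([253, 163, 270, 202], 0.62)]
stand_well [([270.9, 169.3], 0.77)] [([259, 154, 281, 183], 0.8), ([306, 258, 336, 290], 0.66)]
stand [([271.5, 173.4], 0.64)] [([260, 156, 284, 180], 0.56)]
carrier [([322.6, 214.0], 0.56)] []
rack [([309.6, 215.8], 0.89)] [([286, 184, 336, 238], 0.88)]
cage_mouth [([320.8, 266.4], 0.61)] [([307, 254, 335, 295], 0.95)]
cage [([316.8, 283.6], 0.77)] []
cage_full [([378.0, 263.4], 0.8)] [([368, 237, 400, 276], 0.7)]
bung_a [([313.8, 201.4], 0.51), ([300.2, 193.4], 0.49)] [([295, 187, 306, 199], 0.5
[... 1089 characters left out ...]
73)]
bung_a [([293.1, 205.6], 0.69), ([315.2, 202.0], 0.53)] [([310, 197, 321, 208], 0.53), ([289, 201, 302, 213], 0.51)]
{'time_s': 2.1, 'q': array([ 62.8377,  21.807 ,  74.337 ,  -0.0001,  83.8593, -12.334 ]), 'qvel': array([ 0.0509,  0.0184, -0.0702,  0.0273,  0.0902,  0.0661]), 'joint_efforts': array([ -0.0001, -44.8322, -23.1464,  -0.0002,   0.0005,   0.    ]), 'position': array([0.1407, 0.5317, 0.2313]), 'tool_rot': array([[-0.9667,  0.2559, -0.    ],
       [ 0.2559,  0.9667, -0.0001],
       [ 0.    , -0.0001, -1.    ]]), 'ft_force': array([-0.1048,  0.0895,  0.3032]), 'wrist_torque': array([ 0.0194,  0.0189, -0.0227]), 'gripper_force': 0.0, 'grip_width': 0.08577717218079266} -0.0187
```

Run:
```python
import cv2
t=cv2.imread("pics/top0.png");s=cv2.imread("pics/side0.png")
cv2.imwrite("pics/topc.png",cv2.resize(t[130:290,130:450],(800,400),interpolation=cv2.INTER_CUBIC))
cv2.imwrite("pics/sidec.png",cv2.resize(s[110:310,210:410],(600,600),interpolation=cv2.INTER_CUBIC))
```

```text
(no output)
```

View pics/topc.png

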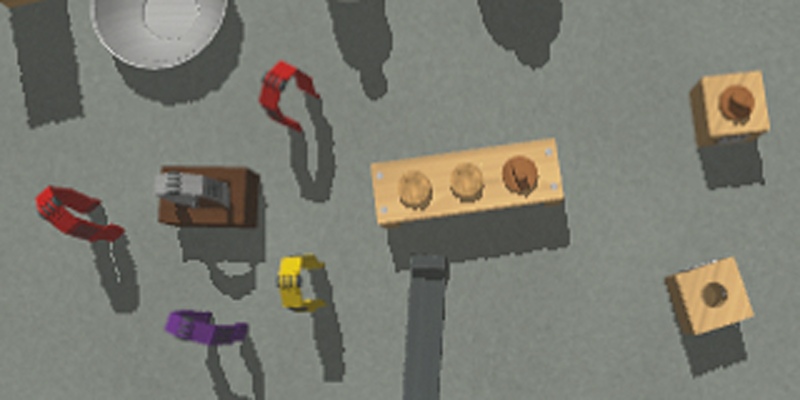

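View pics/sidec.png

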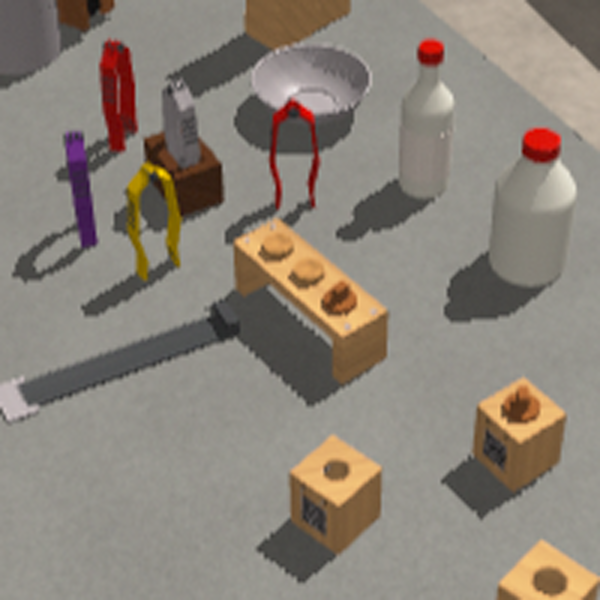

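View pics/top0.png

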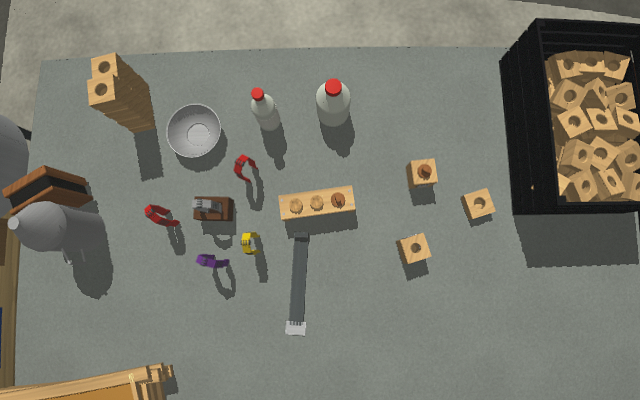

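The steel tongs are in the brown stand at about (212,207) in the top view. The carrier is in the rack's right-hand bore (337,200). The open cage is at (414,249), the full one at (422,173), and the loose bored block at (478,205). Next I'll fit the box models to colour silhouettes.

```bash
cat > fit.py <<'E'
from h import *
from scipy.optimize import minimize
S=8
def mask(P,roi,brown=False):
    x0,y0,x1,y1=roi;c=cv2.resize(P["color"][y0:y1,x0:x1],None,fx=S,fy=S,interpolation=cv2.INTER_CUBIC)
    h=cv2.cvtColor(c,cv2.COLOR_BGR2HSV);m=((h[...,1]>70)&(h[...,2]>25)&(h[...,0]<28)).astype(np.uint8)
    n,l,st,_=cv2.connectedComponentsWithStats(m);k=1+np.argmax(st[1:,4]);return (l==k).astype(np.uint8)
def hullmask(P,roi,p,size):
    x,y,yaw,h=p[:4];a,b=size;c,s=np.cos(yaw),np.sin(yaw)
    pts=[proj(P,[x+c*u-s*v,y+s*u+c*v,z]) for u in(-a/2,a/2) for v in(-b/2,b/2) for z in(0,h)]
    pts=(np.array(pts)-roi[:2]+.5)*S-.5
    hl=cv2.convexHull(pts.astype(np.float32));m=np.zeros(((roi[3]-roi[1])*S,(roi[2]-roi[0])*S),np.uint8)
    cv2.fillConvexPoly(m,np.round(hl*16).astype(np.int32),1,shift=4);return m
def fit(Ps,rois,p0,size,h=None,masks=None):
    M=[mask(P,r) for P,r in zip(Ps,rois)]
    M=[cv2.fillConvexPoly(np.zeros_like(m),cv2.convexHull(cv2.findNonZero(m)),1) for m in M]
    def f(p):
        q=list(p)+([h] if h else [])
        return sum((hullmask(P,r,q,size)!=m).sum()/m.sum() for P,r,m in zip(Ps,rois,M))
    p0=list(p0)+([] if h else [p0[3] if len(p0)>3 else .06])
    sim=np.array([p0]+[np.array(p0)+np.eye(len(p0))[i]*(.1 if i==2 else .012) for i in range(len(p0))])
    r=minimize(f,p0,method="Nelder-Mead",options=dict(initial_simplex=sim,xatol=1e-4,fatol=1e-4,maxiter=400));return r.x,r.fun
E
python3 - <<'E'
from fit import *
np.set_printoptions(precision=4,suppress=True)
s=env.get_image("side");t=env.get_image("top")
J={"stand":((252,150,292,190),(186,188,240,226),(.05,.076),.05),"rack":((282,180,344,242),(272,178,360,226),(.052,.16),.06),"cage":((302,250,342,298),(392,228,436,268),(.052,.052),.062),"cage_full":((364,236,402,274),(402,156,442,190),(.052,.052),.062)}
tz={"stand":(214,209),"rack":(317,202),"cage":(418,249),"cage_full":(422,173)}
for n,(rs,rt,size,h) in J.items():
    g=atz(t,tz[n],h);y0=0.1
    for lab,a in{"side":([s],[rs]),"top":([t],[rt]),"both":([s,t],[rs,rt])}.items():
        best=min((fit(*a,[g[0],g[1],y],size,h) for y in(-.4,0,.4)),key=lambda r:r[1]);print(n,lab,best)
    print(n,"free h",fit([s,t],[rs,rt],list(best[0])+[h],size))
so=lambda q,P:[d["location"] for d in env.tip_of(q,P)]
print("mouth tri",tri([(s,so("cage_mouth",s)[0]),(t,so("cage_mouth",t)[0])]))
print("carrier tri",tri([(s,so("carrier",s)[0]),(t,so("carrier",t)[0])]))
for a in so("tongs_grip",s)+so("tongs",s)[:0]:
    p,e=tri([(s,a),(t,so("tongs_grip",t)[0])]);print("grip",p,e)
E
```

```text
stand side (array([0.5314, 0.2382, 0.4616]), np.float64(0.30818782562378283))
stand top (array([ 0.5472,  0.2507, -0.0486]), np.float64(0.04855200287715573))
stand both (array([ 0.5463,  0.2497, -0.0243]), np.float64(0.5098182441425856))
stand free h (array([ 0.5471,  0.2512, -0.0242,  0.0451,  0.0625]), np.float64(0.48635395967341843))
rack side (array([0.5547, 0.0186, 0.1314]), np.float64(0.028544225276257707))
rack top (array([0.5569, 0.018 , 0.1321]), np.float64(0.006714154518162946))
rack both (array([0.5566, 0.018 , 0.1326]), np.float64(0.06048005969710042))
rack free h (array([0.5566, 0.018 , 0.1326, 0.06  , 0.06  ]), np.float64(0.06048005969710042))
cage side (array([ 0.4563, -0.1886,  0.3128]), np.float64(0.016460393842001528))
cage top (array([ 0.4577, -0.1902,  0.304 ]), np.float64(0.01672748144807511))
cage both (array([ 0.4568, -0.1895,  0.3127]), np.float64(0.0867666406761015))
cage free h (array([ 0.4568, -0.1895,  0.3138,  0.0634,  0.0678]), np.float64(0.08220682263099005))
cage_full side (array([ 0.6202, -0.2135,  0.1139]), np.float64(0.02685723844395294))
cage_full 
[... 199 characters left out ...]
9,  0.111 ,  0.0638,  0.0679]), np.float64(0.08048996914093007))
mouth tri (array([ 0.4605, -0.189 ,  0.0551]), [0.0004932406713725678, 0.0004932406713726728])
carrier tri (array([ 0.5561, -0.0226,  0.0576]), [0.0012583848742946933, 0.0012583848742949311])
grip [0.5255 0.3581 0.0734] [0.002375419864295462, 0.002375419864295475]
grip [ 0.5286  0.4413 -0.0991] [0.01710222223946918, 0.017102222239469257]
grip [ 0.5687  0.3677 -0.0046] [0.040701355129453345, 0.04070135512945335]
grip [0.6051 0.3146 0.0138] [0.09706451506145437, 0.09706451506145439]
grip [ 0.5766  0.4571 -0.1881] [0.02878550895028477, 0.02878550895028459]
grip [ 0.6057  0.6762 -0.6571] [0.010452889825434552, 0.010452889825434505]
```

Run:
```python
import cv2,numpy as np
t=cv2.imread("pics/top0.png");s=cv2.imread("pics/side0.png")
def c(i,x,y,w,h,W=400,H=300): return cv2.resize(i[y:y+h,x:x+w],(W,H),interpolation=cv2.INTER_CUBIC)
cv2.imwrite("pics/mos.png",np.vstack([np.hstack([c(t,186,186,56,42),c(s,246,132,56,56,400,300)]),np.hstack([c(t,322,186,28,21),c(s,310,198,28,21)])]))
```

```text
(no output)
```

View pics/mos.png

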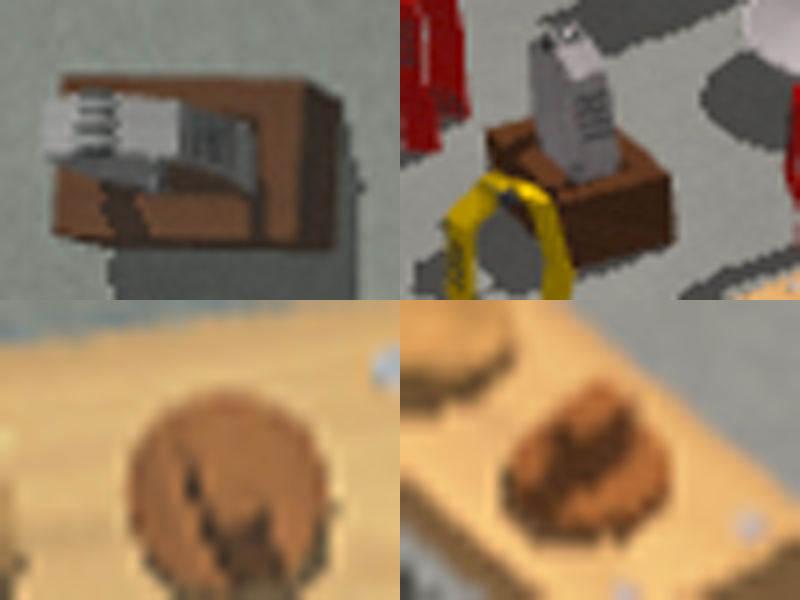

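The crop shows the tongs' legs spread along the stand's long axis. The shadow edge puts the carrier tab's long side at roughly +20° in world. I'll check that with overlays.

```bash
cat > ov.py <<'E'
from h import *
def box(P,img,roi,sc,o,yaw,a,b,z0,z1,col,off=0):
    c,s=np.cos(yaw),np.sin(yaw);q=lambda u,v,z:tuple(int(i) for i in np.round(((proj(P,[o[0]+c*u-s*v,o[1]+s*u+c*v,o[2]+z])-roi+.5)*sc-.5)))
    C=[(-a/2,-b/2),(a/2,-b/2),(a/2,b/2),(-a/2,b/2)]
    for i in range(4):
        j=(i+1)%4
        cv2.line(img,q(*C[i],z0),q(*C[j],z0),col,1);cv2.line(img,q(*C[i],z1),q(*C[j],z1),col,1);cv2.line(img,q(*C[i],z0),q(*C[i],z1),col,1)
def circ(P,img,roi,sc,o,r,z,col):
    pts=np.array([(proj(P,[o[0]+r*np.cos(a),o[1]+r*np.sin(a),o[2]+z])-roi+.5)*sc-.5 for a in np.linspace(0,6.28,40)])
    cv2.polylines(img,[np.round(pts).astype(np.int32)],True,col,1)
E
python3 - <<'E'
from ov import *
from scipy.optimize import least_squares
np.set_printoptions(precision=4,suppress=True)
s=env.get_image("side");t=env.get_image("top")
# stand from side corners
def cor(p,u,v,z): c,n=np.cos(p[2]),np.sin(p[2]);return proj(s,[p[0]+c*u-n*v,p[1]+n*u+c*v,z])
for a in(-.05,):
  L=[(( .025,-.038,.05),(284.1,165.2)),((.025,-.038,0),(284.1,177.1)),((-.025,-.038,.05),(267.3,170.8)),((-.025,.038,.05),(258.2,156.3))]
  f=lambda p:np.concatenate([cor(p,*k)-np.array(m)+0.5 for k,m in L])
  r=least_squares(f,[.546,.25,a]);print("stand side",r.x,r.fun)
# carrier flange ellipse: brown mask centroid
out=[]
cs={}
for P,roi in((t,(322,186,28,21)),(s,(310,198,28,21))):
    x,y,w,h=roi;c=cv2.resize(P["color"][y:y+h,x:x+w],None,fx=14,fy=14,interpolation=cv2.INTER_CUBIC)
    cs[id(P)]=c
g=[(d["location"],round(d["p"],2)) for d in env.tip_of("tongs_grip",t)][:1];G=[(d["location"],round(d["p"],2)) for d in env.tip_of("tongs_grip",s)]
for b in G:print("grip",b,*tri([(t,g[0][0]),(s,b[0])]))
print("grip@.088",atz(t,g[0][0],.088))
# flange centre by fitting: z top flange .065
for P,roi,uv in((t,(322,186),(228/14.29,188/14.29)),(s,(310,198),(188/14.29,170/14.29))):
    print("flange",atz(P,(roi[0]+uv[0]-.5,roi[1]+uv[1]-.5),.063))
rows=[]
for P,roi,o in((t,(322,186),(.5625,-.0270,.06)),(s,(310,198),(.5609,-.0258,.06))):
    r=[]
    for yw in(10,20,30):
        c=cs[id(P)].copy();box(P,c,roi,14,o,np.radians(yw),.014,.009,.005,.02,(255,0,0));circ(P,c,roi,14,o,.015,.005,(0,255,0));r.append(c[:,60:320])
    rows.append(np.hstack(r))
cv2.imwrite("pics/ov.png",np.vstack(rows))
E
```

```text
stand side [ 0.5445  0.2491 -0.0598] [-0.5981 -0.0655  0.1838  0.94    0.7026 -0.6395 -0.2988 -0.2292]
grip ([247.9, 134.5], 0.84) [0.522  0.3538 0.0881] [0.0027073811202570374, 0.0027073811202571072]
grip ([271.8, 150.6], 0.62) [0.5609 0.3651 0.0107] [0.04189281699375795, 0.04189281699375809]
grip ([260.1, 176.7], 0.62) [ 0.5649  0.4558 -0.1694] [0.027236290677689453, 0.027236290677689467]
grip ([238.3, 166.4], 0.61) [ 0.5261  0.4468 -0.1035] [0.011390852013446789, 0.01139085201344674]
grip ([304.6, 156.3], 0.55) [0.595  0.3141 0.03  ] [0.09473633101434589, 0.09473633101434592]
grip@.088 [0.5197 0.3552 0.088 ]
flange [ 0.5626 -0.0274  0.063 ]
flange [ 0.5598 -0.026   0.063 ]
```

View pics/ov.png

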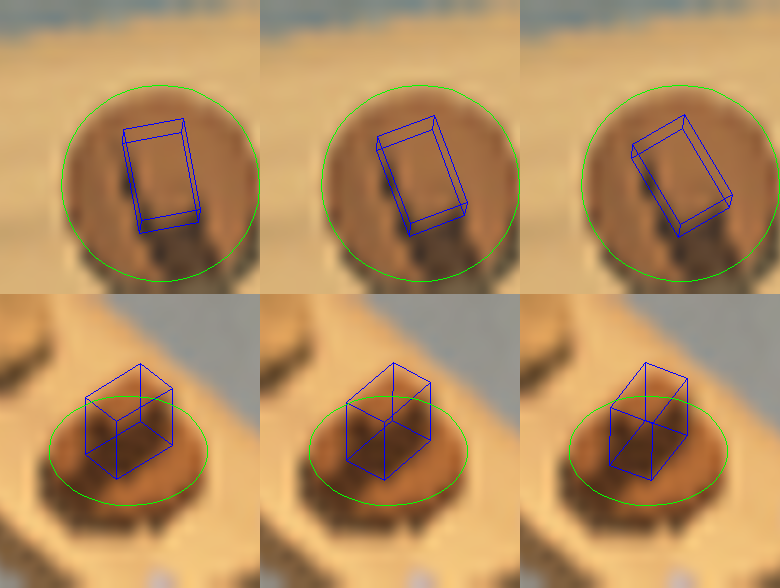

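```bash
cat > plan.py <<'E'
from h import *
def plan(p,yaw):  # yaw of tool y from world y, deg; rz then shift in turned tool axes
    o=env.observe();R=np.array(o["tool_rot"]);w=np.radians(yaw)
    Y=np.array([-np.sin(w),np.cos(w),0]);Z=np.array([0,0,-1]);T=np.stack([np.cross(Y,Z),Y,Z],1)
    rv=cv2.Rodrigues(R.T@T)[0].ravel();d=T.T@(np.array(p)-o["position"])
    print("now",np.round(o["position"],4),"t",o["time_s"],"turn",np.round(rv,4),"shift",np.round(d,4),"F",np.round(o["ft_force"],2),"w",round(o["grip_width"],4))
E
python3 - <<'E'
from ov import *;from plan import plan
np.set_printoptions(precision=4,suppress=True)
s=env.get_image("side");t=env.get_image("top")
print(atz(t,(203.2,205.1),.088),atz(t,(201,202.8),.133), atz(s,(271.9,149.8),.088))
im=[]
for P,roi,o in((t,(180,180),(.5472,.2507,0)),(s,(246,126),(.5445,.2491,0))):
    c=cv2.resize(P["color"][roi[1]:roi[1]+60,roi[0]:roi[0]+64],None,fx=6,fy=6,interpolation=cv2.INTER_CUBIC)
    box(P,c,roi,6,o,-.05,.05,.076,0,.05,(0,255,0));box(P,c,roi,6,o,-.05,.016,.044,.062,.088,(255,0,0));box(P,c,roi,6,o,-.05,.024,.048,.05,.05,(0,255,255));circ(P,c,roi,6,o,.008,.133,(255,0,255))
    im.append(c)
cv2.imwrite("pics/ov2.png",np.hstack(im))
plan((.546,.25,.16),-2.9)
E
```

```text
[0.5476 0.2537 0.088 ] [0.5468 0.2437 0.133 ] [0.5514 0.2454 0.088 ]
now [0.1408 0.5317 0.2313] t 3.1 turn [-0.     -0.     -0.2082] shift [-0.419  -0.2608  0.0713] F [0.39 0.99 0.61] w 0.0855
```

View pics/ov2.png

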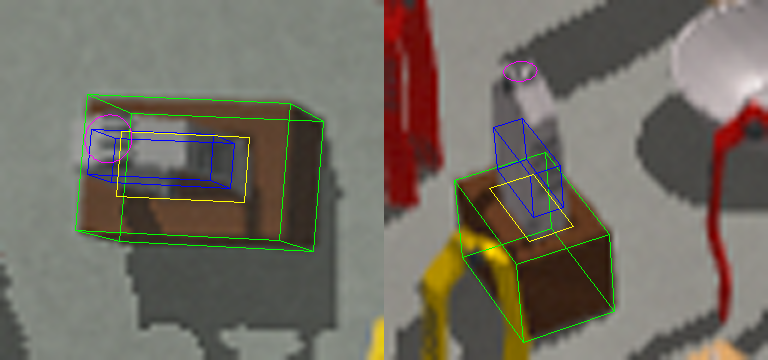

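>>> arm_command(deltas=[{"rz": -0.104,"fingers": 0.065},{"rz": -0.104,"dx": -0.02,"dy": -0.01},{"dx": -0.04,"dy": -0.025},{"dx": -0.04,"dy": -0.025},{"dx": -0.04,"dy": -0.025},{"dx": -0.04,"dy": -0.025},{"dx": -0.04,"dy": -0.025},{"dx": -0.04,"dy": -0.025},{"dx": -0.04,"dy": -0.025},{"dx": -0.04,"dy": -0.025},{"dx": -0.04,"dy": -0.025,"dz": 0.02},{"dx": -0.04,"dy": -0.025,"dz": 0.02}])

```text
invalid input
```

```bash
python3 -c "
from plan import *
plan((.547,.249,.069),-2.9)"
```

```text
now [0.1408 0.5317 0.2313] t 3.1 turn [-0.     -0.     -0.2082] shift [-0.42   -0.2618  0.1623] F [0.39 0.99 0.61] w 0.0855
```

>>> arm_command(deltas=[{"rx": 0,"ry": 0,"rz": -0.104,"dx": 0,"dy": 0,"dz": 0,"fingers": 0.065},{"rx": 0,"ry": 0,"rz": -0.104,"dx": -0.02,"dy": -0.012,"dz": 0,"fingers": 0.065},{"rx": 0,"ry": 0,"rz": 0,"dx": -0.04,"dy": -0.025,"dz": 0,"fingers": 0.065},{"rx": 0,"ry": 0,"rz": 0,"dx": -0.04,"dy": -0.025,"dz": 0,"fingers": 0.065},{"rx": 0,"ry": 0,"rz": 0,"dx": -0.04,"dy": -0.025,"dz": 0,"fingers": 0.065},{"rx": 0,"ry": 0,"rz": 0,"dx": -0.04,"dy": -0.025,"dz": 0,"fingers": 0.065},{"rx": 0,"ry": 0,"rz": 0,"dx": -0.04,"dy": -0.025,"dz": 0,"fingers": 0.065},{"rx": 0,"ry": 0,"rz": 0,"dx": -0.04,"dy": -0.025,"dz": 0,"fingers": 0.065},{"rx": 0,"ry": 0,"rz": 0,"dx": -0.04,"dy": -0.025,"dz": 0,"fingers": 0.065},{"rx": 0,"ry": 0,"rz": 0,"dx": -0.04,"dy": -0.025,"dz": 0,"fingers": 0.065},{"rx": 0,"ry": 0,"rz": 0,"dx": -0.04,"dy": -0.025,"dz": 0.02,"fingers": 0.065},{"rx": 0,"ry": 0,"rz": 0,"dx": -0.04,"dy": -0.025,"dz": 0.02,"fingers": 0.065}])

```text
time_s: 4.3
position: [0.5453, 0.2467, 0.1922]
tool_rot: [[-0.999, 0.051, 0.002], [0.051, 0.999, 0.0], [-0.002, 0.001, -1.0]]
ft_force: [0.7, 0.3, 0.3]
grip_width: 0.065
gripper_force: 0.0
```

```bash
python3 -c "
from plan import *
plan((.547,.249,.069),-2.9)"
```

```text
now [0.5453 0.2467 0.1922] t 4.3 turn [ 0.0005  0.0015 -0.0004] shift [-0.0016  0.0024  0.1232] F [0.69 0.29 0.27] w 0.065
```

>>> arm_command(deltas=[{"rx": 0,"ry": 0,"rz": 0,"dx": -0.0016,"dy": 0.0024,"dz": 0.03,"fingers": 0.065},{"rx": 0,"ry": 0,"rz": 0,"dx": 0,"dy": 0,"dz": 0.03,"fingers": 0.065},{"rx": 0,"ry": 0,"rz": 0,"dx": 0,"dy": 0,"dz": 0.03,"fingers": 0.065},{"rx": 0,"ry": 0,"rz": 0,"dx": 0,"dy": 0,"dz": 0.023,"fingers": 0.065},{"rx": 0,"ry": 0,"rz": 0,"dx": 0,"dy": 0,"dz": 0.01,"fingers": 0.065},{"rx": 0,"ry": 0,"rz": 0,"dx": 0,"dy": 0,"dz": 0,"fingers": 0.065}])

```text
time_s: 4.9
position: [0.5449, 0.2502, 0.0684]
tool_rot: [[-0.999, 0.051, -0.002], [0.051, 0.999, -0.001], [0.002, -0.001, -1.0]]
ft_force: [-0.5, 1.2, 0.7]
grip_width: 0.0652
gripper_force: 0.0
```

```bash
python3 -c "
from plan import *
plan((.547,.249,.069),-2.9)
P=env.get_image('side');T=env.get_image('top')
cv2.imwrite('pics/g1.png',np.hstack([cv2.resize(P['color'][90:200,210:320],(400,400),interpolation=cv2.INTER_CUBIC),cv2.resize(T['color'][150:260,150:260],(400,400),interpolation=cv2.INTER_CUBIC)]))"
```

```text
now [0.5449 0.2502 0.0684] t 4.9 turn [-0.0006 -0.0021 -0.0002] shift [-0.0021 -0.0011 -0.0006] F [-0.46  1.23  0.67] w 0.0652
```

View pics/g1.png

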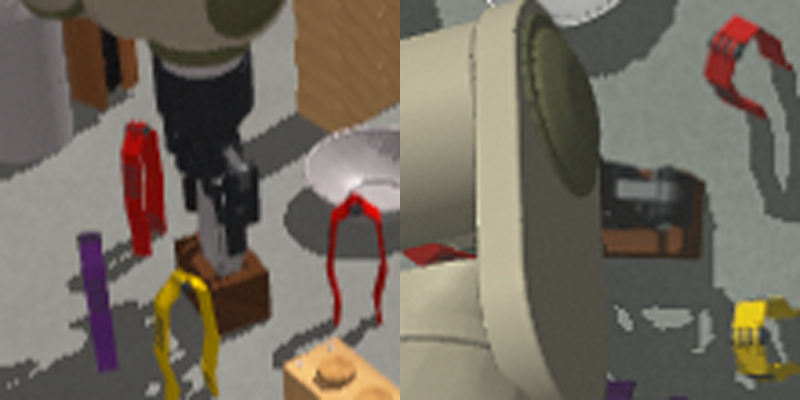

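The fingers straddle the steel tongs with no contact (side crop, tongs at about (225,215)). Closing to the 40 mm spring hold.

>>> arm_command(deltas=[{"rx": 0,"ry": 0,"rz": 0,"dx": -0.001,"dy": 0,"dz": 0,"fingers": 0.05},{"rx": 0,"ry": 0,"rz": 0,"dx": 0,"dy": 0,"dz": 0,"fingers": 0.045},{"rx": 0,"ry": 0,"rz": 0,"dx": 0,"dy": 0,"dz": 0,"fingers": 0.04},{"rx": 0,"ry": 0,"rz": 0,"dx": 0,"dy": 0,"dz": 0,"fingers": 0.04},{"rx": 0,"ry": 0,"rz": 0,"dx": 0,"dy": 0,"dz": 0,"fingers": 0.04},{"rx": 0,"ry": 0,"rz": 0,"dx": 0,"dy": 0,"dz": 0,"fingers": 0.04}], squeeze=20)

```text
time_s: 5.6
position: [0.5472, 0.2506, 0.0709]
tool_rot: [[-0.999, 0.051, 0.003], [0.051, 0.999, 0.001], [-0.003, 0.001, -1.0]]
ft_force: [-0.2, -0.5, 6.0]
grip_width: 0.04
gripper_force: 8.3
```

>>> arm_command(deltas=[{"rx": 0,"ry": 0,"rz": 0,"dx": 0,"dy": 0,"dz": -0.004,"fingers": 0.04},{"rx": 0,"ry": 0,"rz": 0,"dx": 0,"dy": 0,"dz": -0.01,"fingers": 0.04},{"rx": 0,"ry": 0,"rz": 0,"dx": 0,"dy": 0,"dz": -0.015,"fingers": 0.04},{"rx": 0,"ry": 0,"rz": 0,"dx": 0,"dy": 0,"dz": -0.02,"fingers": 0.04},{"rx": 0,"ry": 0,"rz": 0,"dx": 0,"dy": 0,"dz": -0.02,"fingers": 0.04},{"rx": 0,"ry": 0,"rz": 0,"dx": 0,"dy": 0,"dz": -0.02,"fingers": 0.04},{"rx": 0,"ry": 0,"rz": 0,"dx": 0,"dy": 0,"dz": -0.02,"fingers": 0.04},{"rx": 0,"ry": 0,"rz": 0,"dx": 0,"dy": 0,"dz": -0.02,"fingers": 0.04},{"rx": 0,"ry": 0,"rz": 0,"dx": 0,"dy": 0,"dz": -0.01,"fingers": 0.04},{"rx": 0,"ry": 0,"rz": 0,"dx": 0,"dy": 0,"dz": -0.005,"fingers": 0.04}])

```text
time_s: 6.6
position: [0.5464, 0.2504, 0.2144]
tool_rot: [[-0.999, 0.051, 0.001], [0.051, 0.999, 0.0], [-0.001, 0.0, -1.0]]
ft_force: [0.1, -0.3, -1.1]
grip_width: 0.0403
gripper_force: 4.4
```

```bash
python3 -c "
from plan import *
plan((.561,-.0268,.17),20)"
```

```text
now [0.5464 0.2504 0.2144] t 6.6 turn [ 1.000e-04  1.400e-03 -3.998e-01] shift [ 0.081  -0.2654  0.0444] F [ 0.07 -0.27 -1.06] w 0.0403
```

>>> arm_command(deltas=[{"rx": 0,"ry": 0,"rz": -0.1,"dx": 0,"dy": 0,"dz": 0,"fingers": 0.04},{"rx": 0,"ry": 0,"rz": -0.1,"dx": 0,"dy": 0,"dz": 0,"fingers": 0.04},{"rx": 0,"ry": 0,"rz": -0.1,"dx": 0,"dy": 0,"dz": 0,"fingers": 0.04},{"rx": 0,"ry": 0,"rz": -0.1,"dx": 0,"dy": 0,"dz": 0,"fingers": 0.04},{"rx": 0,"ry": 0,"rz": 0,"dx": 0.011,"dy": -0.035,"dz": 0.005,"fingers": 0.04},{"rx": 0,"ry": 0,"rz": 0,"dx": 0.014,"dy": -0.045,"dz": 0.005,"fingers": 0.04},{"rx": 0,"ry": 0,"rz": 0,"dx": 0.014,"dy": -0.045,"dz": 0.005,"fingers": 0.04},{"rx": 0,"ry": 0,"rz": 0,"dx": 0.014,"dy": -0.045,"dz": 0.005,"fingers": 0.04},{"rx": 0,"ry": 0,"rz": 0,"dx": 0.014,"dy": -0.045,"dz": 0.004,"fingers": 0.04},{"rx": 0,"ry": 0,"rz": 0,"dx": 0.009,"dy": -0.03,"dz": 0,"fingers": 0.04},{"rx": 0,"ry": 0,"rz": 0,"dx": 0.005,"dy": -0.02,"dz": 0,"fingers": 0.04},{"rx": 0,"ry": 0,"rz": 0,"dx": 0,"dy": 0,"dz": 0,"fingers": 0.04}])

```text
time_s: 7.8
position: [0.5607, -0.0288, 0.1885]
tool_rot: [[-0.941, -0.339, -0.001], [-0.339, 0.941, -0.0], [0.001, 0.0, -1.0]]
ft_force: [0.4, 0.5, -0.1]
grip_width: 0.0403
gripper_force: 4.4
```

Run:
```python
from plan import *
from ov import *
plan((.561,-.0268,.12),20)
o=env.observe();p=np.array(o["position"])
im=[]
for n,roi,S in(("side",(285,140),6),("top",(290,150),6)):
    P=env.get_image(n);c=cv2.resize(P["color"][roi[1]:roi[1]+90,roi[0]:roi[0]+64],None,fx=S,fy=S,interpolation=cv2.INTER_CUBIC)
    tip=p-[0,0,.063]
    box(P,c,roi,S,tip,np.radians(20),.016,.028,0,.024,(255,0,0))
    im.append(c)
    for q in("tongs","carrier"):print(n,q,[(np.round(d["location"],1),round(d["p"],2)) for d in env.tip_of(q,P)][:5])
    print("pred tip",proj(P,tip))
cv2.imwrite("pics/g2.png",np.hstack(im))
```

```text
now [ 0.5607 -0.0288  0.1885] t 7.8 turn [ 0.0005 -0.0013 -0.0033] shift [-0.0009  0.0018  0.0685] F [ 0.38  0.47 -0.1 ] w 0.0403
side tongs [(array([259.5, 201.7]), 0.7), (array([237.3, 188.2]), 0.69), (array([252.3, 158.1]), 0.54), (array([308. , 181.5]), 0.41)]
side carrier [(array([324. , 213.2]), 0.43)]
pred tip [323.65611618 192.31934526]
top tongs [(array([173. , 221.6]), 0.86), (array([250.2, 172.3]), 0.84), (array([254.9, 240.9]), 0.66), (array([217.7, 260.9]), 0.53)]
top carrier [(array([333.2, 202.8]), 0.44)]
pred tip [338.70615719 195.32966354]
```

View pics/g2.png

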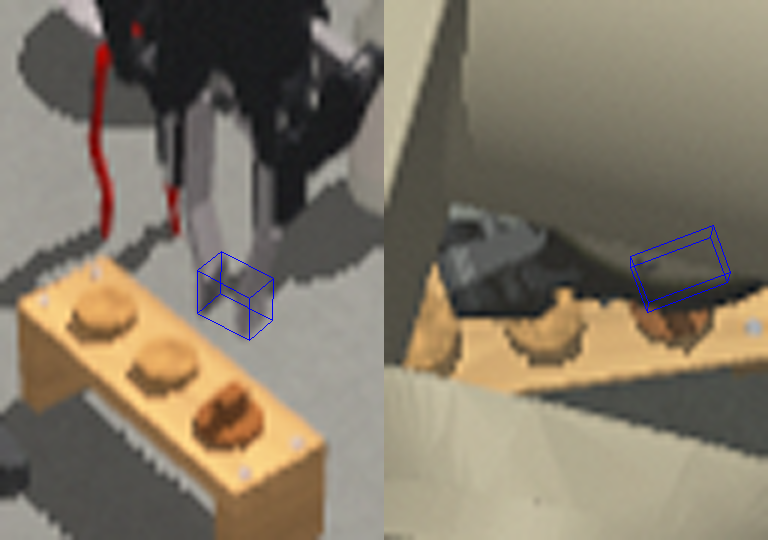

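The jaws match the predicted box in the side crop (about (235,295)), and the carrier sits right below at (228,415). Descending.

>>> arm_command(deltas=[{"rx": 0,"ry": 0,"rz": 0,"dx": 0,"dy": 0.002,"dz": 0.015,"fingers": 0.04},{"rx": 0,"ry": 0,"rz": 0,"dx": 0,"dy": 0,"dz": 0.015,"fingers": 0.04},{"rx": 0,"ry": 0,"rz": 0,"dx": 0,"dy": 0,"dz": 0.004,"fingers": 0.04},{"rx": 0,"ry": 0,"rz": 0,"dx": 0,"dy": 0,"dz": 0,"fingers": 0.04}])

```text
time_s: 8.5
position: [0.56, -0.024, 0.155]
tool_rot: [[-0.939, -0.343, -0.001], [-0.343, 0.939, 0.0], [0.001, 0.001, -1.0]]
ft_force: [-0.5, 0.3, -1.2]
grip_width: 0.0402
gripper_force: 4.4
```

Run:
```python
from plan import *
from ov import *
plan((.5605,-.0268,.131),20)
o=env.observe();p=np.array(o["position"])
im=[]
for n,roi,S in(("side",(295,165),10),("side",(295,165),10)):
    P=env.get_image(n);c=cv2.resize(P["color"][roi[1]:roi[1]+60,roi[0]:roi[0]+40],None,fx=S,fy=S,interpolation=cv2.INTER_CUBIC)
    tip=p-[0,0,.063]
    if im:
        box(P,c,roi,S,tip,np.radians(20),.016,.028,0,.024,(255,0,0))
        box(P,c,roi,S,(.5603,-.0268,.06),np.radians(20),.014,.009,.005,.02,(0,255,0));circ(P,c,roi,S,(.5603,-.0268,.06),.015,.005,(0,255,0))
    im.append(c)
cv2.imwrite("pics/g3.png",np.hstack(im)[:600])
```

```text
now [ 0.56  -0.024  0.155] t 8.5 turn [ 0.0006 -0.0008  0.0009] shift [ 0.0005 -0.0028  0.024 ] F [-0.49  0.25 -1.19] w 0.0402
```

View pics/g3.png

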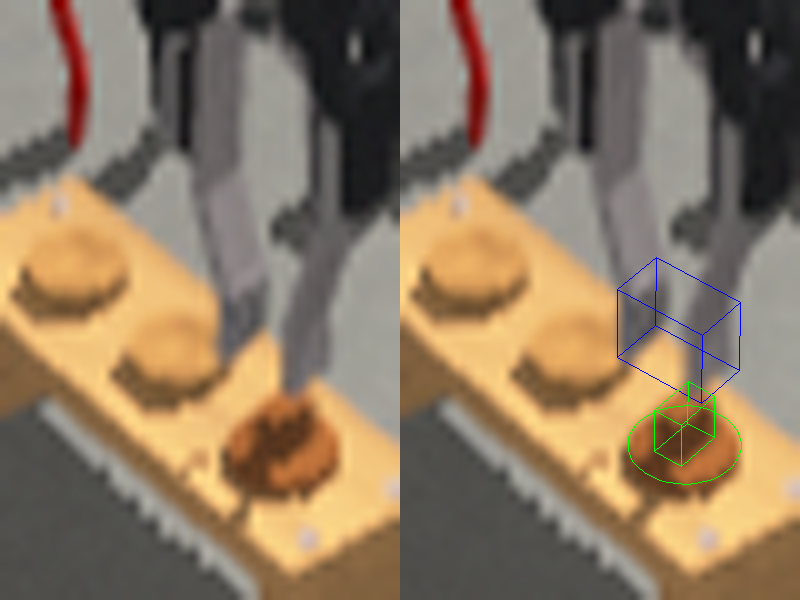

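>>> arm_command(deltas=[{"rx": 0,"ry": 0,"rz": 0,"dx": 0.0005,"dy": -0.0027,"dz": 0,"fingers": 0.04},{"rx": 0,"ry": 0,"rz": 0,"dx": 0,"dy": 0,"dz": 0.008,"fingers": 0.04},{"rx": 0,"ry": 0,"rz": 0,"dx": 0,"dy": 0,"dz": 0.008,"fingers": 0.04},{"rx": 0,"ry": 0,"rz": 0,"dx": 0,"dy": 0,"dz": 0.006,"fingers": 0.04},{"rx": 0,"ry": 0,"rz": 0,"dx": 0,"dy": 0,"dz": 0.002,"fingers": 0.04},{"rx": 0,"ry": 0,"rz": 0,"dx": 0,"dy": 0,"dz": 0,"fingers": 0.04}])

```text
time_s: 9.2
position: [0.5605, -0.0272, 0.1308]
tool_rot: [[-0.94, -0.342, -0.001], [-0.342, 0.94, 0.0], [0.001, 0.0, -1.0]]
ft_force: [0.5, -1.0, -0.6]
grip_width: 0.0403
gripper_force: 4.4
```

Run:
```python
from plan import *
plan((.5605,-.0268,.131),20)
P=env.get_image("side");roi=(295,165)
cv2.imwrite("pics/g4.png",cv2.resize(P["color"][roi[1]:roi[1]+60,roi[0]:roi[0]+60],(600,600),interpolation=cv2.INTER_CUBIC))
```

```text
now [ 0.5605 -0.0272  0.1308] t 9.2 turn [ 0.0005 -0.0007  0.0001] shift [-0.0001  0.0004 -0.0002] F [ 0.49 -1.04 -0.57] w 0.0403
```

View pics/g4.png

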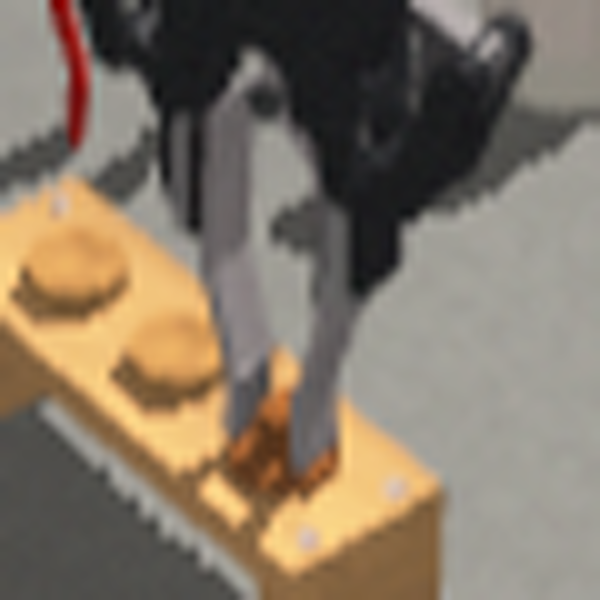

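The jaws straddle the tab just above the flange (crop about (280,440)). Shutting with 50 N.

>>> arm_command(deltas=[{"rx": 0,"ry": 0,"rz": 0,"dx": 0,"dy": 0,"dz": 0,"fingers": 0.037},{"rx": 0,"ry": 0,"rz": 0,"dx": 0,"dy": 0,"dz": 0,"fingers": 0.03},{"rx": 0,"ry": 0,"rz": 0,"dx": 0,"dy": 0,"dz": 0,"fingers": 0.03},{"rx": 0,"ry": 0,"rz": 0,"dx": 0,"dy": 0,"dz": 0,"fingers": 0.03},{"rx": 0,"ry": 0,"rz": 0,"dx": 0,"dy": 0,"dz": 0,"fingers": 0.03}], squeeze=50)

```text
time_s: 9.75
position: [0.5608, -0.0273, 0.1316]
tool_rot: [[-0.94, -0.342, 0.001], [-0.342, 0.94, -0.0], [-0.001, -0.0, -1.0]]
ft_force: [0.5, 0.4, 1.3]
grip_width: 0.0354
gripper_force: 50.1
```

>>> arm_command(deltas=[{"rx": 0,"ry": 0,"rz": 0,"dx": 0,"dy": 0,"dz": -0.003,"fingers": 0.03},{"rx": 0,"ry": 0,"rz": 0,"dx": 0,"dy": 0,"dz": -0.006,"fingers": 0.03},{"rx": 0,"ry": 0,"rz": 0,"dx": 0,"dy": 0,"dz": -0.008,"fingers": 0.03},{"rx": 0,"ry": 0,"rz": 0,"dx": 0,"dy": 0,"dz": -0.01,"fingers": 0.03},{"rx": 0,"ry": 0,"rz": 0,"dx": 0,"dy": 0,"dz": -0.01,"fingers": 0.03},{"rx": 0,"ry": 0,"rz": 0,"dx": 0,"dy": 0,"dz": -0.01,"fingers": 0.03},{"rx": 0,"ry": 0,"rz": 0,"dx": 0,"dy": 0,"dz": -0.01,"fingers": 0.03},{"rx": 0,"ry": 0,"rz": 0,"dx": 0,"dy": 0,"dz": -0.008,"fingers": 0.03},{"rx": 0,"ry": 0,"rz": 0,"dx": 0,"dy": 0,"dz": -0.005,"fingers": 0.03},{"rx": 0,"ry": 0,"rz": 0,"dx": 0,"dy": 0,"dz": 0,"fingers": 0.03}])

```text
time_s: 10.75
position: [0.5608, -0.0273, 0.202]
tool_rot: [[-0.94, -0.342, 0.001], [-0.342, 0.94, -0.0], [-0.001, -0.001, -1.0]]
ft_force: [0.3, -0.6, -1.5]
grip_width: 0.0353
gripper_force: 50.0
```

Run:
```python
from plan import *
plan((.457,-.1894,.2),20)
o=env.observe();p=np.array(o["position"])
for n in("side","top"):
    P=env.get_image(n);print(n,"pred carrier",proj(P,p-[0,0,.0715]))
    print([(np.round(d["location"],1),round(d["p"],2)) for d in env.tip_of("carrier",P)][:4])
    if n=="side":
        u,v=np.round(proj(P,p-[0,0,.0715])).astype(int);c=P["color"][v-14:v+26,u-14:u+15];h=cv2.cvtColor(c,cv2.COLOR_BGR2HSV)
        m=(h[...,0]<16)&(h[...,1]>110)  # brown wood
        for r in m.astype(int):print("".join(".#"[i] for i in r))
```

```text
now [ 0.5608 -0.0273  0.202 ] t 10.75 turn [-0.0007  0.0009  0.0001] shift [ 0.153  -0.1168  0.002 ] F [ 0.27 -0.59 -1.46] w 0.0353
side pred carrier [323.38736352 190.51334672]
[(array([378. , 261.7]), 0.5), (array([323.2, 194.6]), 0.43)]
....##.......................
.....#.......................
.............................
.............................
.............................
.............................
.............................
.............#...............
............##...............
............##...............
............##.....#.........
.........#.###.....#.........
.........#.###....##.........
.........#####...###.........
.........#####.#####.........
..........#########..........
...........#######...........
...........#######...........
............#####............
............#####............
....#..........#.............
.............................
.............................
........#....................
........#....................
##.#..##.....................
...##........................
.....#.......................
...#.##......................
...#.........................
..............#..............
.............#.##............
..........#.##.#.#...........
............#...#.#..........
.................#...........
..#..........................
........#....................
...###......................#
.....#.......................
.....#.##..................#.
top pred carrier [337.97885398 194.92391163]
[]
```

>>> arm_command(deltas=[{"rx": 0,"ry": 0,"rz": 0,"dx": 0.008,"dy": -0.006,"dz": 0,"fingers": 0.03},{"rx": 0,"ry": 0,"rz": 0,"dx": 0.015,"dy": -0.0118,"dz": 0,"fingers": 0.03},{"rx": 0,"ry": 0,"rz": 0,"dx": 0.02,"dy": -0.015,"dz": 0,"fingers": 0.03},{"rx": 0,"ry": 0,"rz": 0,"dx": 0.02,"dy": -0.015,"dz": 0,"fingers": 0.03},{"rx": 0,"ry": 0,"rz": 0,"dx": 0.02,"dy": -0.015,"dz": 0,"fingers": 0.03},{"rx": 0,"ry": 0,"rz": 0,"dx": 0.02,"dy": -0.015,"dz": 0,"fingers": 0.03},{"rx": 0,"ry": 0,"rz": 0,"dx": 0.02,"dy": -0.015,"dz": 0,"fingers": 0.03},{"rx": 0,"ry": 0,"rz": 0,"dx": 0.015,"dy": -0.012,"dz": 0,"fingers": 0.03},{"rx": 0,"ry": 0,"rz": 0,"dx": 0.01,"dy": -0.008,"dz": 0,"fingers": 0.03},{"rx": 0,"ry": 0,"rz": 0,"dx": 0.005,"dy": -0.004,"dz": 0,"fingers": 0.03},{"rx": 0,"ry": 0,"rz": 0,"dx": 0,"dy": 0,"dz": 0,"fingers": 0.03},{"rx": 0,"ry": 0,"rz": 0,"dx": 0,"dy": 0,"dz": 0,"fingers": 0.03}])

```text
time_s: 12.15
position: [0.457, -0.1889, 0.2013]
tool_rot: [[-0.94, -0.342, 0.0], [-0.342, 0.94, 0.0], [-0.0, 0.0, -1.0]]
ft_force: [-0.6, -0.1, -0.8]
grip_width: 0.0351
gripper_force: 50.0
```

```bash
cat > chk.py <<'E'
from plan import *
from scipy.optimize import minimize
np.set_printoptions(precision=4,suppress=True)
def chk(dzc=.0718,show=True,aim=(.457,-.1894)):
    plan((*aim,.17),20)
    p=np.array(env.observe()["position"]);zc=p[2]-dzc
    for n in("side","top"):
        P=env.get_image(n);S=8;u,v=np.round(proj(P,[p[0],p[1],zc])).astype(int)
        roi=np.array([u-13,v-13]);c=P["color"][v-13:v+20,u-13:u+14]
        h=cv2.cvtColor(c,cv2.COLOR_BGR2HSV);m=(h[...,0]<16)&(h[...,1]>110)
        if show:
            for r in m.astype(int):print("".join(".#"[i] for i in r))
        print(n,"pred",proj(P,[p[0],p[1],zc])-roi)
        # dark bore in cage top: network
        print([(np.round(d["location"],1),round(d["p"],2),atz(P,d["location"],.062)) for d in env.tip_of("cage_mouth",P)][:2])
        print("car",[(np.round(d["location"],1),round(d["p"],2),atz(P,d["location"],zc)) for d in env.tip_of("carrier",P)][:3])
E
python3 -c "
from chk import *
chk()"
```

```text
now [ 0.457  -0.1889  0.2013] t 12.15 turn [0.0002 0.0001 0.0005] shift [ 0.0002 -0.0004  0.0313] F [-0.59 -0.15 -0.8 ] w 0.0351
....................#......
...........................
...........................
...........................
...........................
............#..............
...........##..............
..........###..............
..........##...............
.......#..##......#........
......##..##......#........
......##.###.....##........
.......#####....###........
.......######..####........
.......######.#####........
........##########.........
.........########..........
..........######...........
..........######...........
...........###.............
...........................
...........................
...........................
...........................
............##.............
...........................
...........................
...........................
...........................
..............#............
...........##.##...........
.........#..#.##...........
...........####..#.........
side pred [12.8657 12.744 ]
[(array([320.7, 266
[... 446 characters left out ...]
..........
......#....................
...........................
...........................
...........................
...........................
...........................
...........................
...........................
...........................
...........................
...........................
...........................
...........................
...........................
...........................
...........................
...........................
...........................
...........................
...........................
...........................
top pred [13.4391 12.7265]
[(array([419.9, 248.8]), 0.61, array([ 0.4555, -0.1989,  0.062 ]))]
car []
```

```bash
cat > car.py <<'E'
from chk import *
def car(dzc=.0716):
    p=np.array(env.observe()["position"]);zc=p[2]-dzc;P=env.get_image("side");S=8
    u,v=np.round(proj(P,[p[0],p[1],zc])).astype(int);roi=np.array([u-16,v-16]);W=32
    c=cv2.resize(P["color"][v-16:v+16,u-16:u+16],None,fx=S,fy=S,interpolation=cv2.INTER_CUBIC)
    a=cv2.cvtColor(c,cv2.COLOR_BGR2HSV);m=((a[...,0]<16)&(a[...,1]>95)).astype(np.uint8)
    def cyl(x,y,z,r0,r1,z0,z1):
        t=np.linspace(0,2*np.pi,40);pts=np.array([proj(P,[x+r*np.cos(b),y+r*np.sin(b),z+zz]) for r,zz in((r0,z0),(r1,z1)) for b in t])
        q=np.zeros((W*S,W*S),np.uint8);cv2.fillConvexPoly(q,np.round(cv2.convexHull((((pts-roi+.5)*S-.5)*16).astype(np.float32))).astype(np.int32),1,shift=4);return q
    out=[]
    for dz in(0,):
        def f(g):
            x,y=g;q=cyl(x,y,zc,.015,.015,0,.005)|cyl(x,y,zc,.01,.01,-.009,0)|cyl(x,y,zc,.008,.01,-.014,-.009)
            r0=int((proj(P,[x,y,zc+.0025])[1]-roi[1]+.5)*S);r1=int((proj(P,[x,y,zc-.012])[1]-roi[1]+.5)*S)
            return (q[r0:r1]!=m[r0:r1]).sum()/q[r0:r1].sum()
        r=min((minimize(f,[p[0]+i,p[1]+j],method="Nelder-Mead",options=dict(initial_simplex=np.array([[p[0]+i,p[1]+j],[p[0]+i+.003,p[1]+j],[p[0]+i,p[1]+j+.003]]),xatol=1e-5)) for i in(-.002,.001) for j in(-.002,.001)),key=lambda r:r.fun)
        print("carrier side",r.x,r.fun,"rel TCP",r.x-p[:2],"tcp",p)
    return r.x
E
python3 - <<'E'
from car import *
for i in range(3): car()
from fit import fit
s=env.get_image("side")
print("cage",fit([s],[(302,250,342,298)],[.4563,-.1886,.31],(.052,.052),.062))
E
```

```text
carrier side [ 0.4571 -0.1874] 0.16416115453998797 rel TCP [0.0001 0.0016] tcp [ 0.457  -0.189   0.2013]
carrier side [ 0.457  -0.1873] 0.16325917017438366 rel TCP [-0.      0.0017] tcp [ 0.457  -0.1891  0.2013]
carrier side [ 0.4573 -0.1872] 0.16436298076923078 rel TCP [0.0004 0.002 ] tcp [ 0.4569 -0.1891  0.2013]
cage (array([ 0.4565, -0.1883,  0.3032]), np.float64(0.1461006453997936))
```

Run:
```python
from chk import *
for n,c0 in(("side",(321.8,265.8)),("top",(415.1,247.1))):
    im=cv2.imread(f"pics/{n}0.png") ;P=env.get_image(n)
    print(n,atz(P,c0,.062))
    x,y=int(c0[0])-7,int(c0[1])-7;S=8
    c=cv2.resize(im[y:y+15,x:x+15],None,fx=S,fy=S,interpolation=cv2.INTER_CUBIC)[...,2].astype(int)
    ref=np.percentile(c,85);m=(c<ref*.72).astype(np.uint8)
    k,l,st,ce=cv2.connectedComponentsWithStats(m);i=l[60,60]
    ct=max(cv2.findContours((l==i).astype(np.uint8),0,1)[0],key=len)
    e=cv2.fitEllipse(ct);uv=(np.array(e[0])+.5)/S-.5+[x,y];print(st[i],e,uv,atz(P,uv,.062))
```

```text
side [ 0.4572 -0.1888  0.062 ]
[  31   44   68   52 2876] ((64.42191314697266, 69.72221374511719), (51.49302673339844, 69.06925201416016), 88.11497497558594) [321.6152 266.2778] [ 0.4561 -0.1898  0.062 ]
top [ 0.4592 -0.189   0.062 ]
[  22   23   83   81 5097] ((62.34190368652344, 63.02913284301758), (79.17930603027344, 80.6602783203125), 71.57450866699219) [415.3552 247.4411] [ 0.4584 -0.1895  0.062 ]
```

>>> arm_command(deltas=[{"rx": 0,"ry": 0,"rz": 0,"dx": 0.0009,"dy": -0.001,"dz": 0,"fingers": 0.03},{"rx": 0,"ry": 0,"rz": 0,"dx": 0,"dy": 0,"dz": 0.01,"fingers": 0.03},{"rx": 0,"ry": 0,"rz": 0,"dx": 0,"dy": 0,"dz": 0.012,"fingers": 0.03},{"rx": 0,"ry": 0,"rz": 0,"dx": 0,"dy": 0,"dz": 0.012,"fingers": 0.03},{"rx": 0,"ry": 0,"rz": 0,"dx": 0,"dy": 0,"dz": 0.01,"fingers": 0.03},{"rx": 0,"ry": 0,"rz": 0,"dx": 0,"dy": 0,"dz": 0.005,"fingers": 0.03},{"rx": 0,"ry": 0,"rz": 0,"dx": 0,"dy": 0,"dz": 0,"fingers": 0.03},{"rx": 0,"ry": 0,"rz": 0,"dx": 0,"dy": 0,"dz": 0,"fingers": 0.03}])

```text
time_s: 13.55
position: [0.4565, -0.1907, 0.1525]
tool_rot: [[-0.94, -0.342, 0.0], [-0.342, 0.94, -0.0], [-0.0, -0.0, -1.0]]
ft_force: [1.7, -0.7, -0.6]
grip_width: 0.0349
gripper_force: 50.0
```

Run:
```python
from car import *
for i in range(2): car()
o=env.observe();print(o["ft_force"],o["wrist_torque"])
```

```text
carrier side [ 0.4547 -0.1914] 0.1053479381443299 rel TCP [-0.0018 -0.0007] tcp [ 0.4565 -0.1907  0.1525]
carrier side [ 0.4549 -0.1917] 0.1102514506769826 rel TCP [-0.0017 -0.001 ] tcp [ 0.4566 -0.1907  0.1527]
[-0.2074  0.5393 -0.787 ] [ 0.0113 -0.0086 -0.0074]
```

>>> arm_command(deltas=[{"rx": 0,"ry": 0,"rz": 0,"dx": -0.0004,"dy": 0.0008,"dz": 0.002,"fingers": 0.03},{"rx": 0,"ry": 0,"rz": 0,"dx": 0,"dy": 0,"dz": 0.002,"fingers": 0.03},{"rx": 0,"ry": 0,"rz": 0,"dx": 0,"dy": 0,"dz": 0.002,"fingers": 0.03},{"rx": 0,"ry": 0,"rz": 0,"dx": 0,"dy": 0,"dz": 0.001,"fingers": 0.03},{"rx": 0,"ry": 0,"rz": 0,"dx": 0,"dy": 0,"dz": 0,"fingers": 0.03}])

```text
time_s: 14.15
position: [0.4564, -0.1897, 0.1451]
tool_rot: [[-0.94, -0.342, -0.0], [-0.342, 0.94, 0.0], [0.0, 0.0, -1.0]]
ft_force: [-0.4, 0.9, -0.0]
grip_width: 0.0353
gripper_force: 50.0
```

>>> arm_command(deltas=[{"rx": 0,"ry": 0,"rz": 0,"dx": 0,"dy": 0,"dz": 0.001,"fingers": 0.03},{"rx": 0,"ry": 0,"rz": 0,"dx": 0,"dy": 0,"dz": 0.001,"fingers": 0.03},{"rx": 0,"ry": 0,"rz": 0,"dx": 0,"dy": 0,"dz": 0.001,"fingers": 0.03},{"rx": 0,"ry": 0,"rz": 0,"dx": 0,"dy": 0,"dz": 0,"fingers": 0.03},{"rx": 0,"ry": 0,"rz": 0,"dx": 0,"dy": 0,"dz": 0,"fingers": 0.03}])

```text
time_s: 14.65
position: [0.4565, -0.1898, 0.1423]
tool_rot: [[-0.94, -0.342, -0.0], [-0.342, 0.94, -0.0], [0.0, -0.0, -1.0]]
ft_force: [-0.4, -0.6, -1.3]
grip_width: 0.0349
gripper_force: 50.0
```

>>> arm_command(deltas=[{"rx": 0,"ry": 0,"rz": 0,"dx": 0,"dy": 0,"dz": 0.001,"fingers": 0.03},{"rx": 0,"ry": 0,"rz": 0,"dx": 0,"dy": 0,"dz": 0.001,"fingers": 0.03},{"rx": 0,"ry": 0,"rz": 0,"dx": 0,"dy": 0,"dz": 0.001,"fingers": 0.03},{"rx": 0,"ry": 0,"rz": 0,"dx": 0,"dy": 0,"dz": 0,"fingers": 0.03}])

```text
time_s: 15.05
position: [0.4565, -0.1899, 0.1392]
tool_rot: [[-0.94, -0.342, 0.0], [-0.342, 0.94, -0.0], [-0.0, -0.0, -1.0]]
ft_force: [-0.1, -0.3, -0.8]
grip_width: 0.0351
gripper_force: 50.0
```

>>> arm_command(deltas=[{"rx": 0,"ry": 0,"rz": 0,"dx": 0,"dy": 0,"dz": 0.001,"fingers": 0.03},{"rx": 0,"ry": 0,"rz": 0,"dx": 0,"dy": 0,"dz": 0.001,"fingers": 0.03},{"rx": 0,"ry": 0,"rz": 0,"dx": 0,"dy": 0,"dz": 0,"fingers": 0.03}])

```text
time_s: 15.35
position: [0.4565, -0.1899, 0.1373]
tool_rot: [[-0.94, -0.342, 0.0], [-0.342, 0.94, -0.0], [-0.0, -0.0, -1.0]]
ft_force: [0.7, -2.6, -0.4]
grip_width: 0.0353
gripper_force: 50.1
```

>>> arm_command(deltas=[{"rx": 0,"ry": 0,"rz": 0,"dx": 0,"dy": -0.0004,"dz": 0.0005,"fingers": 0.03},{"rx": 0,"ry": 0,"rz": 0,"dx": 0,"dy": 0,"dz": 0.0005,"fingers": 0.03},{"rx": 0,"ry": 0,"rz": 0,"dx": 0,"dy": 0,"dz": 0,"fingers": 0.03}])

```text
time_s: 15.65
position: [0.4565, -0.19, 0.1361]
tool_rot: [[-0.94, -0.342, -0.0], [-0.342, 0.94, 0.0], [0.0, 0.0, -1.0]]
ft_force: [0.5, -1.8, -0.8]
grip_width: 0.0354
gripper_force: 50.2
```

>>> arm_command(deltas=[{"rx": 0,"ry": 0,"rz": 0,"dx": 0,"dy": 0,"dz": 0.0005,"fingers": 0.03},{"rx": 0,"ry": 0,"rz": 0,"dx": 0,"dy": 0,"dz": 0.0005,"fingers": 0.03},{"rx": 0,"ry": 0,"rz": 0,"dx": 0,"dy": 0,"dz": 0,"fingers": 0.03}])

```text
time_s: 15.95
position: [0.4566, -0.1901, 0.1354]
tool_rot: [[-0.94, -0.342, 0.0], [-0.342, 0.94, -0.0], [-0.0, -0.0, -1.0]]
ft_force: [1.8, -0.9, 2.5]
grip_width: 0.0351
gripper_force: 50.3
```

>>> arm_command(deltas=[{"rx": 0,"ry": 0,"rz": 0,"dx": -0.0002,"dy": 0,"dz": 0.0005,"fingers": 0.03},{"rx": 0,"ry": 0,"rz": 0,"dx": 0,"dy": 0,"dz": 0.0005,"fingers": 0.03},{"rx": 0,"ry": 0,"rz": 0,"dx": 0,"dy": 0,"dz": 0,"fingers": 0.03}])

```text
time_s: 16.25
position: [0.4567, -0.19, 0.1342]
tool_rot: [[-0.94, -0.342, -0.0], [-0.342, 0.94, -0.0], [0.0, -0.0, -1.0]]
ft_force: [-0.9, -0.6, 1.8]
grip_width: 0.0356
gripper_force: 50.4
```

>>> arm_command(deltas=[{"rx": 0,"ry": 0,"rz": 0,"dx": 0,"dy": 0,"dz": 0.0005,"fingers": 0.03},{"rx": 0,"ry": 0,"rz": 0,"dx": 0,"dy": 0,"dz": 0,"fingers": 0.03}])

```text
time_s: 16.45
position: [0.4567, -0.19, 0.1337]
tool_rot: [[-0.94, -0.342, -0.0], [-0.342, 0.94, 0.0], [0.0, 0.0, -1.0]]
ft_force: [0.2, -0.6, 1.6]
grip_width: 0.0352
gripper_force: 50.3
```

>>> arm_command(deltas=[{"rx": 0,"ry": 0,"rz": 0,"dx": 0,"dy": 0,"dz": 0.0003,"fingers": 0.03},{"rx": 0,"ry": 0,"rz": 0,"dx": 0,"dy": 0,"dz": 0,"fingers": 0.03}])

```text
time_s: 16.65
position: [0.4568, -0.19, 0.1336]
tool_rot: [[-0.94, -0.342, 0.0], [-0.342, 0.94, -0.0], [-0.0, -0.0, -1.0]]
ft_force: [-1.0, -1.5, 2.7]
grip_width: 0.035
gripper_force: 50.5
```

>>> arm_command(deltas=[{"rx": 0,"ry": 0,"rz": 0,"dx": 0,"dy": 0,"dz": 0.0005,"fingers": 0.03},{"rx": 0,"ry": 0,"rz": 0,"dx": 0,"dy": 0,"dz": 0,"fingers": 0.03}])

```text
time_s: 16.85
position: [0.4569, -0.1901, 0.1335]
tool_rot: [[-0.94, -0.342, 0.001], [-0.342, 0.94, -0.0], [-0.0, -0.001, -1.0]]
ft_force: [-1.2, -0.2, 8.0]
grip_width: 0.0353
gripper_force: 50.9
```

>>> arm_command(deltas=[{"rx": 0,"ry": 0,"rz": 0,"dx": 0,"dy": 0,"dz": 0.0003,"fingers": 0.03},{"rx": 0,"ry": 0,"rz": 0,"dx": 0,"dy": 0,"dz": 0,"fingers": 0.03}])

```text
time_s: 17.05
position: [0.4569, -0.19, 0.1335]
tool_rot: [[-0.94, -0.342, 0.001], [-0.342, 0.94, -0.001], [-0.001, -0.001, -1.0]]
ft_force: [-0.4, 0.2, 10.2]
grip_width: 0.0354
gripper_force: 51.1
```

>>> arm_command(deltas=[{"rx": 0,"ry": 0,"rz": 0,"dx": 0,"dy": 0,"dz": 0.0003,"fingers": 0.03},{"rx": 0,"ry": 0,"rz": 0,"dx": 0,"dy": 0,"dz": 0,"fingers": 0.03}])

```text
time_s: 17.25
position: [0.4569, -0.19, 0.1334]
tool_rot: [[-0.94, -0.342, 0.001], [-0.342, 0.94, -0.001], [-0.001, -0.001, -1.0]]
ft_force: [-1.9, 0.7, 13.4]
grip_width: 0.035
gripper_force: 51.1
```

>>> arm_command(deltas=[{"rx": 0,"ry": 0,"rz": 0,"dx": 0,"dy": 0,"dz": 0.0004,"fingers": 0.03},{"rx": 0,"ry": 0,"rz": 0,"dx": 0,"dy": 0,"dz": 0,"fingers": 0.03},{"rx": 0,"ry": 0,"rz": 0,"dx": 0,"dy": 0,"dz": 0,"fingers": 0.03},{"rx": 0,"ry": 0,"rz": 0,"dx": 0,"dy": 0,"dz": 0,"fingers": 0.03}])

```text
time_s: 17.65
position: [0.457, -0.19, 0.1331]
tool_rot: [[-0.94, -0.342, 0.001], [-0.342, 0.94, -0.001], [-0.001, -0.001, -1.0]]
ft_force: [-1.6, 1.1, 13.2]
grip_width: 0.0349
gripper_force: 50.7
```

>>> arm_command(deltas=[{"rx": 0,"ry": 0,"rz": 0,"dx": 0,"dy": 0,"dz": 0,"fingers": 0.03},{"rx": 0,"ry": 0,"rz": 0,"dx": 0,"dy": 0,"dz": 0.0004,"fingers": 0.03},{"rx": 0,"ry": 0,"rz": 0,"dx": 0,"dy": 0,"dz": 0,"fingers": 0.03},{"rx": 0,"ry": 0,"rz": 0,"dx": 0,"dy": 0,"dz": 0,"fingers": 0.03}], squeeze=60)

```text
time_s: 18.05
position: [0.4571, -0.19, 0.133]
tool_rot: [[-0.94, -0.342, 0.002], [-0.342, 0.94, -0.001], [-0.001, -0.001, -1.0]]
ft_force: [-2.9, 1.0, 16.7]
grip_width: 0.0351
gripper_force: 59.8
```

>>> arm_command(deltas=[{"rx": 0,"ry": 0,"rz": 0,"dx": 0,"dy": 0,"dz": 0.0001,"fingers": 0.03},{"rx": 0,"ry": 0,"rz": 0,"dx": 0,"dy": 0,"dz": 0,"fingers": 0.03},{"rx": 0,"ry": 0,"rz": 0,"dx": 0,"dy": 0,"dz": 0,"fingers": 0.03}])

```text
time_s: 18.35
position: [0.4571, -0.19, 0.133]
tool_rot: [[-0.94, -0.342, 0.002], [-0.342, 0.94, -0.001], [-0.001, -0.001, -1.0]]
ft_force: [-2.3, 1.7, 17.0]
grip_width: 0.0348
gripper_force: 59.8
```

>>> arm_command(deltas=[{"rx": 0,"ry": 0,"rz": 0,"dx": 0,"dy": 0,"dz": -0.0006,"fingers": 0.03},{"rx": 0,"ry": 0,"rz": 0,"dx": 0,"dy": 0,"dz": -0.0006,"fingers": 0.03},{"rx": 0,"ry": 0,"rz": 0,"dx": 0,"dy": 0,"dz": 0,"fingers": 0.03},{"rx": 0,"ry": 0,"rz": 0,"dx": 0,"dy": 0,"dz": 0,"fingers": 0.03}])

```text
time_s: 18.75
position: [0.4569, -0.19, 0.133]
tool_rot: [[-0.94, -0.342, 0.001], [-0.342, 0.94, -0.0], [-0.0, -0.0, -1.0]]
ft_force: [-0.1, -0.1, 7.2]
grip_width: 0.0348
gripper_force: 59.9
```

>>> arm_command(deltas=[{"rx": 0,"ry": 0,"rz": 0,"dx": 0,"dy": 0,"dz": -0.0005,"fingers": 0.034},{"rx": 0,"ry": 0,"rz": 0,"dx": 0,"dy": 0,"dz": 0,"fingers": 0.036},{"rx": 0,"ry": 0,"rz": 0,"dx": 0,"dy": 0,"dz": 0,"fingers": 0.038},{"rx": 0,"ry": 0,"rz": 0,"dx": 0,"dy": 0,"dz": 0,"fingers": 0.04},{"rx": 0,"ry": 0,"rz": 0,"dx": 0,"dy": 0,"dz": 0,"fingers": 0.04},{"rx": 0,"ry": 0,"rz": 0,"dx": 0,"dy": 0,"dz": 0,"fingers": 0.04}])

```text
time_s: 19.35
position: [0.4566, -0.1899, 0.133]
tool_rot: [[-0.94, -0.342, -0.0], [-0.342, 0.94, 0.0], [0.0, 0.001, -1.0]]
ft_force: [-0.1, 0.5, -0.3]
grip_width: 0.0399
gripper_force: 4.4
```

>>> arm_command(deltas=[{"rx": 0,"ry": 0,"rz": 0,"dx": 0,"dy": 0,"dz": -0.003,"fingers": 0.04},{"rx": 0,"ry": 0,"rz": 0,"dx": 0,"dy": 0,"dz": -0.005,"fingers": 0.04},{"rx": 0,"ry": 0,"rz": 0,"dx": 0,"dy": 0,"dz": -0.006,"fingers": 0.04},{"rx": 0,"ry": 0,"rz": 0,"dx": 0,"dy": 0,"dz": -0.006,"fingers": 0.04},{"rx": 0,"ry": 0,"rz": 0,"dx": 0,"dy": 0,"dz": -0.015,"fingers": 0.04},{"rx": 0,"ry": 0,"rz": 0,"dx": 0,"dy": 0,"dz": -0.02,"fingers": 0.04},{"rx": 0,"ry": 0,"rz": 0,"dx": 0,"dy": 0,"dz": -0.02,"fingers": 0.04},{"rx": 0,"ry": 0,"rz": 0,"dx": 0,"dy": 0,"dz": -0.01,"fingers": 0.04},{"rx": 0,"ry": 0,"rz": 0,"dx": 0,"dy": 0,"dz": 0,"fingers": 0.04}])

```text
time_s: 20.25
position: [0.4571, -0.1902, 0.2194]
tool_rot: [[-0.94, -0.342, 0.002], [-0.342, 0.94, -0.002], [-0.002, -0.002, -1.0]]
ft_force: [-0.2, 1.3, -1.0]
grip_width: 0.0397
gripper_force: 4.4
```

Run:
```python
from plan import *
P=env.get_image("side")
c0=proj(P,[.457,-.1894,.064]);u,v=np.round(c0).astype(int);print(c0-[u-12,v-12])
c=P["color"][v-12:v+12,u-12:u+13];h=cv2.cvtColor(c,cv2.COLOR_BGR2HSV);m=(h[...,0]<16)&(h[...,1]>110)
for r in m.astype(int):print("".join(".#"[i] for i in r))
for q in("cage_mouth","carrier","tongs"):print(q,[(np.round(d["location"],1),round(d["p"],2)) for d in env.tip_of(q,P)][:5])
o=env.observe();p=o["position"];print("tip pred",proj(P,p-np.array([0,0,.063])))
plan((.547,.2500,.21),-2.9)
```

```text
[11.86160461 12.4507737 ]
.........................
.........................
.........................
.........................
.........................
...........###...........
..........#####..........
........########.........
.......#########.........
.......##########........
......############.......
.....##############......
.....#############.......
.....#############.......
.....#############.......
......############.......
......###########........
........########.......#.
##....#.#.###........#...
.#..................###..
.#.#................#.#..
....................#.###
..####..#.........#..##..
....##.#.........##.###.#
cage_mouth [(array([319.6, 264.7]), 0.8)]
carrier [(array([322.5, 266. ]), 0.66)]
tongs [(array([320.4, 240.8]), 0.77), (array([251.6, 157.9]), 0.76), (array([260.2, 199.4]), 0.65), (array([235.4, 189.2]), 0.48)]
tip pred [321.86794678 239.6793871 ]
now [ 0.4564 -0.1898  0.2172] t 20.45 turn [ 0.0014 -0.0014  0.3998] shift [-0.0682  0.4438  0.0072] F [ 0.46 -0.02 -1.36] w 0.0401
```

The carrier is seated with its tab up in the cage, and the tongs are back in hand clear of it. Returning to the stand.

>>> arm_command(deltas=[{"rx": 0,"ry": 0,"rz": 0.1,"dx": 0,"dy": 0,"dz": -0.003,"fingers": 0.04},{"rx": 0,"ry": 0,"rz": 0.1,"dx": 0,"dy": 0,"dz": 0,"fingers": 0.04},{"rx": 0,"ry": 0,"rz": 0.1,"dx": 0,"dy": 0,"dz": 0,"fingers": 0.04},{"rx": 0,"ry": 0,"rz": 0.1,"dx": 0,"dy": 0,"dz": 0,"fingers": 0.04},{"rx": 0,"ry": 0,"rz": 0,"dx": -0.004,"dy": 0.025,"dz": 0,"fingers": 0.04},{"rx": 0,"ry": 0,"rz": 0,"dx": -0.006,"dy": 0.04,"dz": 0,"fingers": 0.04},{"rx": 0,"ry": 0,"rz": 0,"dx": -0.007,"dy": 0.045,"dz": 0,"fingers": 0.04},{"rx": 0,"ry": 0,"rz": 0,"dx": -0.007,"dy": 0.045,"dz": 0,"fingers": 0.04},{"rx": 0,"ry": 0,"rz": 0,"dx": -0.007,"dy": 0.045,"dz": 0,"fingers": 0.04},{"rx": 0,"ry": 0,"rz": 0,"dx": -0.007,"dy": 0.045,"dz": 0,"fingers": 0.04},{"rx": 0,"ry": 0,"rz": 0,"dx": -0.007,"dy": 0.045,"dz": 0,"fingers": 0.04},{"rx": 0,"ry": 0,"rz": 0,"dx": -0.007,"dy": 0.045,"dz": 0,"fingers": 0.04}])

```text
time_s: 21.65
position: [0.5256, 0.1438, 0.2204]
tool_rot: [[-0.999, 0.051, -0.001], [0.051, 0.999, -0.0], [0.001, -0.0, -1.0]]
ft_force: [0.4, -0.1, -1.2]
grip_width: 0.0402
gripper_force: 4.4
```

>>> arm_command(deltas=[{"rx": 0,"ry": 0,"rz": 0,"dx": -0.006,"dy": 0.04,"dz": 0,"fingers": 0.04},{"rx": 0,"ry": 0,"rz": 0,"dx": -0.005,"dy": 0.035,"dz": 0,"fingers": 0.04},{"rx": 0,"ry": 0,"rz": 0,"dx": -0.003,"dy": 0.02,"dz": 0,"fingers": 0.04},{"rx": 0,"ry": 0,"rz": 0,"dx": -0.001,"dy": 0.01,"dz": 0,"fingers": 0.04},{"rx": 0,"ry": 0,"rz": 0,"dx": 0,"dy": 0,"dz": 0,"fingers": 0.04},{"rx": 0,"ry": 0,"rz": 0,"dx": 0,"dy": 0,"dz": 0,"fingers": 0.04}])

```text
time_s: 22.25
position: [0.5459, 0.2452, 0.2208]
tool_rot: [[-0.999, 0.051, -0.001], [0.051, 0.999, -0.0], [0.001, -0.001, -1.0]]
ft_force: [-0.1, -0.2, -0.8]
grip_width: 0.0401
gripper_force: 4.4
```

```bash
python3 -c "
from plan import *
plan((.5464,.2503,.122),-2.9)"
```

```text
now [0.5459 0.2452 0.2208] t 22.25 turn [-0.0005 -0.0008 -0.0007] shift [-0.0002  0.0052  0.0988] F [-0.13 -0.23 -0.77] w 0.0401
```

Tips are at about 0.158 m and the stand top is at 0.050 m. Lowering to just above, then checking in the well.

>>> arm_command(deltas=[{"rx": 0,"ry": 0,"rz": 0,"dx": -0.0002,"dy": 0.0052,"dz": 0.02,"fingers": 0.04},{"rx": 0,"ry": 0,"rz": 0,"dx": 0,"dy": 0,"dz": 0.03,"fingers": 0.04},{"rx": 0,"ry": 0,"rz": 0,"dx": 0,"dy": 0,"dz": 0.03,"fingers": 0.04},{"rx": 0,"ry": 0,"rz": 0,"dx": 0,"dy": 0,"dz": 0.018,"fingers": 0.04},{"rx": 0,"ry": 0,"rz": 0,"dx": 0,"dy": 0,"dz": 0.01,"fingers": 0.04},{"rx": 0,"ry": 0,"rz": 0,"dx": 0,"dy": 0,"dz": 0.005,"fingers": 0.04},{"rx": 0,"ry": 0,"rz": 0,"dx": 0,"dy": 0,"dz": 0,"fingers": 0.04}])

```text
time_s: 22.95
position: [0.5467, 0.2507, 0.1084]
tool_rot: [[-0.999, 0.051, 0.0], [0.051, 0.999, 0.0], [-0.0, 0.0, -1.0]]
ft_force: [0.7, 0.1, -1.1]
grip_width: 0.0401
gripper_force: 4.4
```

>>> arm_command(deltas=[{"rx": 0,"ry": 0,"rz": 0,"dx": 0,"dy": 0,"dz": 0.008,"fingers": 0.04},{"rx": 0,"ry": 0,"rz": 0,"dx": 0,"dy": 0,"dz": 0.008,"fingers": 0.04},{"rx": 0,"ry": 0,"rz": 0,"dx": 0,"dy": 0,"dz": 0.008,"fingers": 0.04},{"rx": 0,"ry": 0,"rz": 0,"dx": 0,"dy": 0,"dz": 0.006,"fingers": 0.04},{"rx": 0,"ry": 0,"rz": 0,"dx": 0,"dy": 0,"dz": 0.003,"fingers": 0.04},{"rx": 0,"ry": 0,"rz": 0,"dx": 0,"dy": 0,"dz": 0,"fingers": 0.04}])

```text
time_s: 23.55
position: [0.5463, 0.2512, 0.0747]
tool_rot: [[-0.999, 0.051, -0.001], [0.051, 0.999, -0.0], [0.001, -0.0, -1.0]]
ft_force: [0.1, -0.5, -0.7]
grip_width: 0.04
gripper_force: 4.4
```

>>> arm_command(deltas=[{"rx": 0,"ry": 0,"rz": 0,"dx": 0,"dy": -0.0005,"dz": 0.001,"fingers": 0.04},{"rx": 0,"ry": 0,"rz": 0,"dx": 0,"dy": 0,"dz": 0.001,"fingers": 0.04},{"rx": 0,"ry": 0,"rz": 0,"dx": 0,"dy": 0,"dz": 0.001,"fingers": 0.04},{"rx": 0,"ry": 0,"rz": 0,"dx": 0,"dy": 0,"dz": 0.0005,"fingers": 0.04},{"rx": 0,"ry": 0,"rz": 0,"dx": 0,"dy": 0,"dz": 0,"fingers": 0.04}])

```text
time_s: 24.05
position: [0.5464, 0.2507, 0.0717]
tool_rot: [[-0.999, 0.051, -0.0], [0.051, 0.999, -0.0], [0.0, -0.0, -1.0]]
ft_force: [0.5, -0.4, -1.8]
grip_width: 0.0398
gripper_force: 4.4
```

>>> arm_command(deltas=[{"rx": 0,"ry": 0,"rz": 0,"dx": 0,"dy": 0,"dz": 0.0006,"fingers": 0.04},{"rx": 0,"ry": 0,"rz": 0,"dx": 0,"dy": 0,"dz": 0.0006,"fingers": 0.04},{"rx": 0,"ry": 0,"rz": 0,"dx": 0,"dy": 0,"dz": 0,"fingers": 0.04}])

```text
time_s: 24.35
position: [0.5467, 0.2507, 0.0709]
tool_rot: [[-0.999, 0.051, 0.001], [0.051, 0.999, 0.0], [-0.001, 0.0, -1.0]]
ft_force: [-0.2, -0.4, 3.0]
grip_width: 0.0402
gripper_force: 4.6
```

>>> arm_command(deltas=[{"rx": 0,"ry": 0,"rz": 0,"dx": 0,"dy": 0,"dz": 0.0005,"fingers": 0.04},{"rx": 0,"ry": 0,"rz": 0,"dx": 0,"dy": 0,"dz": 0.0005,"fingers": 0.04},{"rx": 0,"ry": 0,"rz": 0,"dx": 0,"dy": 0,"dz": 0,"fingers": 0.04}])

```text
time_s: 24.65
position: [0.5469, 0.2508, 0.0702]
tool_rot: [[-0.999, 0.051, 0.002], [0.051, 0.999, 0.0], [-0.002, 0.0, -1.0]]
ft_force: [-0.5, 0.7, 6.3]
grip_width: 0.0402
gripper_force: 3.8
```

Tips are on the floor at the original height. Releasing gently, then rising straight up.

>>> arm_command(deltas=[{"rx": 0,"ry": 0,"rz": 0,"dx": 0,"dy": 0,"dz": -0.0005,"fingers": 0.042},{"rx": 0,"ry": 0,"rz": 0,"dx": 0,"dy": 0,"dz": 0,"fingers": 0.044},{"rx": 0,"ry": 0,"rz": 0,"dx": 0,"dy": 0,"dz": 0,"fingers": 0.048},{"rx": 0,"ry": 0,"rz": 0,"dx": 0,"dy": 0,"dz": 0,"fingers": 0.055},{"rx": 0,"ry": 0,"rz": 0,"dx": 0,"dy": 0,"dz": 0,"fingers": 0.065},{"rx": 0,"ry": 0,"rz": 0,"dx": 0,"dy": 0,"dz": 0,"fingers": 0.065},{"rx": 0,"ry": 0,"rz": 0,"dx": 0,"dy": 0,"dz": 0,"fingers": 0.065}])

```text
time_s: 25.35
position: [0.5464, 0.2507, 0.0699]
tool_rot: [[-0.999, 0.051, -0.0], [0.051, 0.999, -0.0], [0.0, -0.0, -1.0]]
ft_force: [-0.3, 0.2, 0.3]
grip_width: 0.0648
gripper_force: 0.0
```

>>> arm_command(deltas=[{"rx": 0,"ry": 0,"rz": 0,"dx": 0,"dy": 0,"dz": -0.005,"fingers": 0.065},{"rx": 0,"ry": 0,"rz": 0,"dx": 0,"dy": 0,"dz": -0.015,"fingers": 0.065},{"rx": 0,"ry": 0,"rz": 0,"dx": 0,"dy": 0,"dz": -0.02,"fingers": 0.065},{"rx": 0,"ry": 0,"rz": 0,"dx": 0,"dy": 0,"dz": -0.03,"fingers": 0.065},{"rx": 0,"ry": 0,"rz": 0,"dx": 0,"dy": 0,"dz": -0.03,"fingers": 0.065},{"rx": 0,"ry": 0,"rz": 0,"dx": 0,"dy": 0,"dz": -0.03,"fingers": 0.065},{"rx": 0,"ry": 0,"rz": 0,"dx": 0,"dy": 0,"dz": -0.02,"fingers": 0.065},{"rx": 0,"ry": 0,"rz": 0,"dx": 0.04,"dy": 0.03,"dz": -0.01,"fingers": 0.065},{"rx": 0,"ry": 0,"rz": 0,"dx": 0.04,"dy": 0.03,"dz": 0,"fingers": 0.065},{"rx": 0,"ry": 0,"rz": 0,"dx": 0.04,"dy": 0.03,"dz": 0,"fingers": 0.065},{"rx": 0,"ry": 0,"rz": 0,"dx": 0.04,"dy": 0.03,"dz": 0,"fingers": 0.065},{"rx": 0,"ry": 0,"rz": 0,"dx": 0,"dy": 0,"dz": 0,"fingers": 0.065}])

```text
time_s: 26.55
position: [0.3891, 0.381, 0.2307]
tool_rot: [[-0.999, 0.045, -0.0], [0.045, 0.999, 0.001], [0.0, 0.001, -1.0]]
ft_force: [0.7, 0.1, -0.1]
grip_width: 0.0653
gripper_force: 0.0
```

Run:
```python
from plan import *
np.set_printoptions(precision=4,suppress=True)
o=env.observe();print(o["position"],o["ft_force"],o["time_s"])
for n in("side","top"):
    P=env.get_image(n);a=cv2.imread(f"pics/{n}0.png")
    d=np.abs(P["color"].astype(int)-a).sum(2)
    for nm,X in(("tongs",(.546,.25,.07)),("cage",(.457,-.1894,.064)),("cargone",(.561,-.027,.065)),("bungs",(.555,.04,.065))):
        u,v=np.round(proj(P,X)).astype(int);w=d[v-15:v+15,u-15:u+15];print(n,nm,(w>60).sum())
    print([(np.round(q["location"],1),round(q["p"],2)) for q in env.tip_of("tongs",P)][:6],[(np.round(q["location"],1),round(q["p"],2)) for q in env.tip_of("carrier",P)][:3])
    u,v=np.round(proj(P,(.546,.25,.07))).astype(int)
    for r in (d[v-24:v+22:2,u-20:u+20]>60).astype(int):print("".join(".#"[i] for i in r))
```

```text
[0.3891 0.381  0.2307] [ 0.7     0.1147 -0.105 ] 26.55
side tongs 13
side cage 130
side cargone 108
side bungs 22
[(array([238. , 187.4]), 0.79), (array([250.5, 159. ]), 0.62), (array([269.4, 169.6]), 0.61), (array([261.9, 198.2]), 0.58), (array([309.1, 179.7]), 0.49)] [(array([319.5, 267.7]), 0.47)]
........................................
........................................
........................................
........................................
..................###.#.................
..................#...##................
........................................
..................#.....................
......................#.................
........................................
.........................#..............
........................................
........................................
........................................
........................................
........................................
........................................
........................................
........................................
...................
[... 629 characters left out ...]
...
........................................
........................................
......#####...######....................
.........#..####.......#................
........######.#.......#.......##.......
.............##........#...#.....#......
.....####.###...###...##.........#......
....................#.#.................
....................#.#.................
........................................
.............#....#.....................
.............##....#....................
........................................
........................................
........................................
........................................
........................................
```

```bash
python3 -c "
from rig import env
print(env.close_job())"
```

```text
the job is handed in; nothing more can be done
None
```

I handed the job in at about 27 s, but the simulator returned no verdict. The carrier is bedded in the open cage (the wrist force peaked at about 17 N, so roughly 14 N on the flange), and the tongs stand tips down in their stand again.

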